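Knock home the locking pin of a banding spindle

ROBOT

A 6-joint arm with a two-finger parallel gripper is mounted at the origin on the work surface. World frame = base frame: x ahead of the robot, y to its left, z up, the work surface at z = 0. Lengths are in m, angles in rad, forces in N, time in s.
With the tool pointing down it reaches from about 0.35 to 0.725 m from the base axis. Payload 4.3 kg.
Tool frame: the origin (TCP) lies at the very end of the fingers, on their centre line; the grasp point (between the pads) lies 19 mm behind it; x points along the fingers, y is the direction in which the jaws open and shut, and the axes are right-handed (so a half turn about x gives the same grasp; the last joint's range is limited). The gripper opens to 85 mm and grips with 20 to 120 N. Pads are 22 mm wide; open, the fingers measure 114 mm over their backs; the gripper's body (76 mm by 85 mm) begins 54 mm behind the grasp point. The pads swing forward as they close: fully open they stand 13 mm farther back than shut.
Start: joints at [1.117, 0.377, 0.081, 1.274, 0, 1.46], TCP at [0.194, 0.541, 0.231] pointing down, gripper open.
Joint ranges: [-2.72, 2.72], [-0.84, 1.66], [-1.02, 1.22], [-1.77, 2.12], [-1.37, 1.28], [-3.14, 3.14]. Speed limits (rad/s): [2.57, 2.57, 3.14, 3.14, 3.14, 3.14].

INTERFACE

Orientations are given as a unit quaternion [x, y, z, w].
In Python, from plant import state, grab_frame, finish_job gives the robot as it stands.
- The arm moves only by the tool drive_tool, never from a script. Its argument "series" is a list of rows, each a list of 6 numbers: the shift along the tool's x, y, z in mm, then the turn, a rotation vector about the tool's x, y, z in degrees. In form: [[x, y, z, wx, wy, wz], ...]. A call has 1 to 8 rows; each row shifts and turns the pose as measured when the row begins, along the tool's axes as they then stand; what a row does not reach is not made up. A row lasts 1/12 s, in which the tool goes at most 41.7 mm and 7.16 degrees, less where a joint would pass 70% of its speed; a pose out of reach is approached as far as the arm can. A call with a gripper value outside its range is refused whole. "grip" is the closure, from -1 (fully open) to 1 (shut), so that 0 is half open, set as the call begins (left out, the last holds). The fingers move at their own pace and stop on an object; the grip force is fixed at half the most. Time passes only in rows, so rows that do not move let the fingers close. It gives the time, the measured TCP pose, the force and the opening at its end, in the units of the state.
- state(): the state, without advancing time (a new reading comes with each control period).
- grab_frame(name): name is "scene" or "top"; returns a dict with "img" (384x512x3 uint8, red, green, blue), "range_z" (384x512 float32, m along the optical axis (not along the pixel's ray), 0 where there is no reading), "camera_matrix" (3x3 intrinsics, pixels), "dist" ([k1, k2, p1, p2, k3] as OpenCV has them; the pictures are not rectified), "world_from_camera" (4x4, takes a point from camera to world coordinates). Camera axes: x right, y down, z forward; pixel columns grow to the right and rows downward; lengths in m; the calibration is good to about 2 mm. A picture is of the moment at which its call begins.
- finish_job(): hands the job in, once; it reports no verdict.
The state is a dict: "t": time; "joint_positions": joint angles; "joint_vel": joint speeds; "joint_torque": joint torques, N m; "tool_pos": TCP position; "tool_rot": TCP orientation; "contact_force": force on the tool from outside, world axes, zero at the start; "moment": the same for the moment, N m; "grip_width": finger opening in m.
Only numpy, scipy, OpenCV 4.12 (cv2) and the standard library are available. Lean on these libraries where they do the work, as an engineer would, in place of code of your own. Each camera call takes 0.05 s, during which the arm holds its last target. There are 200 camera calls.

TASK

Mount the plain white porcelain napkin ring on the tilted spindle of the green stand, ready for painting: lower it over the spindle right down on its seat without dropping it, then put the brass collar on top of it, also fully home. Pick up the wooden mallet and lock the collar by knocking the spindle's red-headed pin all the way in with the face of the mallet, square and brisk, not a slow push and never with the fingers or on the porcelain. Then set the mallet back on the bench clear of the stand, with everything else left where it was.

Things in the scene. Friction and masses are not known exactly. Their poses are not given: they have to be found in the camera images.
- seat (a point): Centre of the round seat (46 mm across) at the root of the stand's bright steel spindle. z: the spindle's axis, pointing out along it; y: level. The spindle leans 22 to 38 degrees from vertical to the stand's front and is clamped: it neither tilts nor turns. It is 34 mm in diameter and 50 mm long from the seat; its last 9 mm taper to 22 mm. Nothing stands above it.
- pin_top (a point): Centre of the top of the red round head (18 mm across, 5 mm thick) of the sprung locking pin, which stands out of the spindle's free end on the same axis; z axis as the spindle's. Standing out, the top is 71 mm from the seat; driven home, the head meets the spindle's end and its top is 55 mm from the seat.
- draw_pin (a joint): How far the locking pin has been driven in along the spindle, m: 0 standing out (starts at 0 to 0.002), 0.016 fully in, against its stop. A spring pushes it out, and it jams by friction wherever it is left; driving it takes about 10.5 N at first and 13.7 N at the end, and more when struck fast.
- white_ring_mid (a point): Middle of the plain white porcelain napkin ring: outside 50 mm, bore 38 mm, 30 mm long, 60 g. z is its axis. It stands on end on the bench, so this point starts 15 mm above it. Either end may go first.
- white_ring: The same white ring; origin at the centre of its underside.
- collar_mid (a point): Middle of the brass collar: outside 56 mm, bore 37 mm, 18 mm long, about 130 g. z is its axis. It lies flat on the bench, this point starts 9 mm above it. Either side may go first. On top of the ring, fully home, this point is 39 mm from the seat.
- collar: The same brass collar; origin at the centre of its underside.
- mallet: Wooden mallet, about 0.26 kg, standing on one striking face, handle level. Head 56 mm (x) by 46 (y) by 84 (z). Origin: centre of the lower striking face; z up through the head to the other face; either may strike. The handle, 24 mm wide (y) and 26 high, runs from the head towards -x, its centre line 42 mm above the lower face, from 28 to 178 mm from the head's middle.
- mallet_grip (a point): Point on the middle of the mallet's handle, 78 mm from the head's middle; axes as the mallet's.
- mallet_mid (a point): Middle of the mallet's head, 42 mm from either striking face; axes as the mallet's.
- blue_ring: Finished napkin ring with blue bands, same size as the white one. Not to be used. Origin under its centre, as for all that follow.
- amber_bottle: Amber glass bottle, 48 mm across, 105 mm high.
- pigment_bowl: White bowl with dark pigment, 100 mm across, 45 mm high.
- tea_cup: Blue cup, 68 mm across, 60 mm high.
- colour_dish: Small white dish with blue colour, 84 mm across, 16 mm high.
- brush_pot: White pot with brushes, 60 mm across, 85 mm high (about 260 mm with the brushes).
- covered_jar: Round white covered jar with a blue band, 88 mm across, 104 mm high.
- stand: Green tilting stand, bolted down. Origin: on the bench under the middle of its base plate (180 mm along x, 130 along y, 12 thick); z up; its front (-x) is where the spindle leans, roughly to the robot. The tilt axis is 90 mm above the origin; the seat lies 35 mm out from it. The yoke, 80 mm wide, 109 high, has a clamp lever at +y and stays 15 mm below the seat.
Mind the look-alikes: they are no part of the job. What is shaped like the white_ring but purple or turquoise is not meant.

How it is judged:
By the outcome, as a careful person would: the job done as asked, in the order asked, and still so for the second after the job is handed in, with the robot touching nothing.
It also fails if it takes over 67 s, if anything falls off the work surface, if the arm or the gripper's body presses on something with over 40 N, if the wrist force passes 120 N, or if a joint passes its speed limit or range.

## Working session

There is one attempt and no reset: what is moved stays moved. The work goes in short steps, Python scripts to look and compute and a tool call to move; the robot and the scene stay as the last step left them, time stands still between calls to the robot, and variables do not carry over. Pictures are saved under pics/ and viewed, about 8 in all and at most 12, crops included, and the job is handed in when it is done.

Besides the shell and the picture viewer there is one more tool, called after "Request:" as a command line: name --pt "numbers of a row" for each row, then --argument value for the rest. drive_tool: Moves the arm, as the interface text tells. Its arguments: {"type":"object","properties":{"series":{"type":"array","items":{"type":"array","items":{"type":"number"}}},"grip":{"type":"number"}},"required":["series"]}

```bash
mkdir -p pics; ls
cat > h.py <<'E'
import numpy as np, cv2
from scipy.spatial.transform import Rotation as R
from plant import state, grab_frame
def save(name,f): cv2.imwrite(f'pics/{name}.png',f['img'][:,:,::-1])
def cloud(f):
    K=f['camera_matrix'];z=f['range_z'];h,w=z.shape
    u,v=np.meshgrid(np.arange(w),np.arange(h))
    n=cv2.undistortPoints(np.stack([u,v],-1).reshape(-1,1,2).astype(float),np.array(K),np.array(f['dist'])).reshape(h,w,2)
    P=np.dstack([n*z[...,None],z]);T=np.array(f['world_from_camera'])
    W=P@T[:3,:3].T+T[:3,3]; W[z==0]=np.nan
    return W
E
python3 - <<'E'
from h import *
a=grab_frame('scene');b=grab_frame('top')
np.savez('f0.npz',a=cloud(a),b=cloud(b),ai=a['img'],bi=b['img'])
im=np.hstack([a['img'],b['img']])[:,:,::-1]
save('s0',a);save('t0',b);print(state())
for f in(a,b):print(np.round(f['world_from_camera'],3).tolist())
E
```

```text
pics
{'t': 0.1, 'joint_positions': array([1.11674385e+00, 3.78009558e-01, 7.97519265e-02, 1.27440301e+00,
       1.55293463e-05, 1.46052358e+00]), 'joint_vel': array([-0.00046258, -0.00232706,  0.00118283,  0.00151741, -0.00035614,
       -0.00065349]), 'joint_torque': array([ 7.57701837e-04, -4.64693213e+01,  2.70582372e+01,  1.19724459e-02,
       -7.66212088e-05,  1.18788503e-05]), 'tool_pos': array([0.19351536, 0.54082691, 0.23044022]), 'tool_rot': array([ 0.12031526,  0.69687484, -0.12157834,  0.69649724]), 'contact_force': array([-0.45202634, -1.13109735, -0.701436  ]), 'moment': array([ 0.01093469, -0.02242807,  0.01070804]), 'grip_width': 0.08554516824827563}
[[0.841, 0.435, -0.322, 0.922], [0.542, -0.665, 0.515, -0.537], [0.01, -0.607, -0.794, 1.009], [0.0, 0.0, 0.0, 1.0]]
[[-0.019, -0.981, 0.194, 0.319], [-1.0, 0.018, -0.006, 0.009], [0.003, -0.194, -0.981, 1.414], [0.0, 0.0, 0.0, 1.0]]
```

View pics/s0.png

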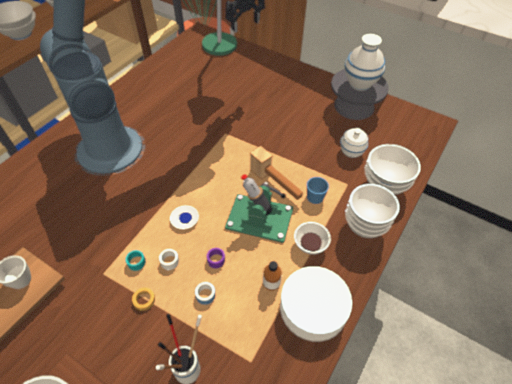

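View pics/t0.png

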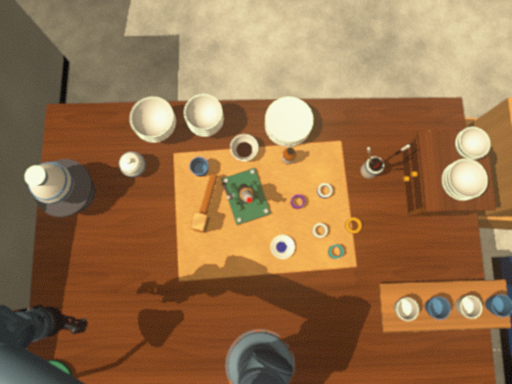

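Scene view: the stand is at (260,215), the mallet at (262,160) to (300,195), and the brass collar is probably at (143,300). White ring candidates are (168,259) and (205,293). Purple (216,258) and turquoise (135,260) are look-alikes. I'll check both candidates in an enlarged crop.

Run:
```python
from h import *
d=np.load('f0.npz')
a=d['ai'][235:315,110:240,::-1]; b=d['ai'][140:245,215:335,::-1]
A=cv2.resize(a,(780,480*0+300)) if 0 else cv2.resize(a,None,fx=4,fy=4,interpolation=2)
B=cv2.resize(b,None,fx=2,fy=2,interpolation=2)
c=np.zeros((560,520,3),np.uint8);c[:320,:520]=A;c[320:530,:240]=B
t=cv2.resize(d['bi'][165:245,185:275,::-1],None,fx=2.6,fy=2.6,interpolation=2);c[320:320+t.shape[0],250:250+t.shape[1]]=t
cv2.imwrite('pics/c0.png',c)
def at(k,u,v,zmin,zmax,r=22):
    W=d[k];vv,uu=np.mgrid[:384,:512];m=(np.hypot(uu-u,vv-v)<r)&(W[...,2]>zmin)&(W[...,2]<zmax)
    return W[m],uu[m],vv[m]
for n,k,u,v,lo,hi,r in [('ringA','a',168,259,.02,.04,16),('ringB','a',205,293,.02,.04,16),('ringA','b',321,230,.02,.04,12),('ringB','b',325,190,.02,.04,12),('col','a',143,300,.01,.03,16),('col','b',353,226,.01,.03,13)]:
    P,_,_=at(k,u,v,lo,hi,r)
    (c,rr)=cv2.minEnclosingCircle(P[:,:2].astype(np.float32))
    print(n,k,len(P),np.round(c,4),round(rr,4),np.round(np.percentile(P[:,2],[10,50,90]),4))
P,u,v=at('a',262,158,.07,.1,25);print('mal',len(P),P.mean(0),cv2.minAreaRect(P[:,:2].astype(np.float32)))
P,u,v=at('a',285,182,.045,.065,30);print('handle',len(P),P.mean(0),cv2.minAreaRect(P[:,:2].astype(np.float32)))
P,u,v=at('b',205,208,.07,.1,30);print('mal',len(P),P.mean(0),cv2.minAreaRect(P[:,:2].astype(np.float32)))
P,u,v=at('b',209,195,.045,.065,30);print('handle',len(P),P.mean(0),cv2.minAreaRect(P[:,:2].astype(np.float32)))
for k,u,v in(('a',245,178),('b',250,199)):
    W=d[k];im=d[k+'i'].astype(int);vv,uu=np.mgrid[:384,:512]
    m=(np.hypot(uu-u,vv-v)<12)&(im[...,0]>120)&(im[...,1]<70)&(im[...,2]<80)
    print('red',k,m.sum(),uu[m].mean(),vv[m].mean(),W[m].mean(0),np.ptp(W[m],axis=0))
```

```text
ringA a 165 [ 0.4454 -0.2169] 0.0264 [0.0225 0.0298 0.0332]
ringB a 186 [ 0.5869 -0.2399] 0.0263 [0.0228 0.0298 0.0332]
ringA b 78 [ 0.4442 -0.2188] 0.0252 [0.024  0.0288 0.0321]
ringB b 88 [ 0.5866 -0.2434] 0.026 [0.0237 0.0293 0.033 ]
col a 258 [ 0.4622 -0.3372] 0.0291 [0.014  0.0189 0.0219]
col b 119 [ 0.4537 -0.3443] 0.0377 [0.0129 0.017  0.0216]
mal 267 [0.48188365 0.1926627  0.08364263] ((0.5130984783172607, 0.17034265398979187), (0.06330887973308563, 0.15171897411346436), 52.276187896728516)
handle 496 [0.588691   0.16701704 0.05556021] ((0.5994580984115601, 0.17134228348731995), (0.156961590051651, 0.17828109860420227), 43.54872131347656)
mal 282 [0.49047704 0.18046543 0.08420099] ((0.5182676315307617, 0.15702968835830688), (0.06425853818655014, 0.17900514602661133), 45.85165023803711)
handle 351 [0.58316307 0.16598333 0.05462058] ((0.5823907256126404, 0.160719096660614), (0.1858055591583252, 0.12692883610725403), 27.592670440673828)
red a 13 243.84615384615384 176.6153846153846 [0.53459723 0.02463323 0.18538064] [0.00833139 0.01125589 0.00596382]
red b 11 249.1818181818182 199.8181818181818 [0.52941077 0.02355804 0.18395145] [0.00889129 0.00951419 0.01066692]
```

View pics/c0.png

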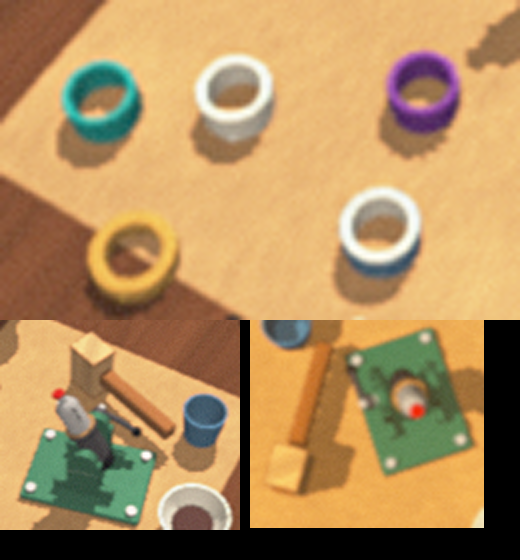

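The white ring is the plain one at scene (168,259). The one at (205,293) has blue bands, so it's the blue_ring. The brass collar is at (143,300). Next I'll fit the stand and mallet.

```bash
cat > fit.py <<'E'
from h import *
from scipy.optimize import least_squares
d=np.load('f0.npz');vv,uu=np.mgrid[:384,:512]
S=[]
for k in 'ab':
    W=d[k];im=d[k+'i'].astype(int);xy=W[...,:2];z=W[...,2]
    near=(np.hypot(W[...,0]-.57,W[...,1]-.03)<.2)
    g=near&(z<.022)&(z>.003)&(im[...,1]>im[...,0]+15)&(im[...,1]>im[...,2]+5)
    g=cv2.morphologyEx(g.astype(np.uint8),cv2.MORPH_OPEN,np.ones((2,2)))>0
    print(k,'plate',g.sum(),cv2.minAreaRect(xy[g].astype(np.float32)))
    # mallet: head top and handle top
    h=(np.hypot(W[...,0]-.487,W[...,1]-.187)<.05)&(z>.078)&(z<.09)
    print('head',h.sum(),np.median(xy[h],0),cv2.minAreaRect(xy[h].astype(np.float32)))
    l=(np.abs(z-.055)<.008)&(W[...,0]>.52)&(W[...,0]<.68)&(W[...,1]>.12)&(W[...,1]<.2)&(im[...,0]>im[...,2]+30)
    p=xy[l];print('hnd',l.sum(),p.mean(0),cv2.fitLine(p.astype(np.float32),cv2.DIST_HUBER,0,.01,.01).ravel(),cv2.minAreaRect(p.astype(np.float32)))
    s=near&(z>.125)&(np.hypot(W[...,0]-.545,W[...,1]-.025)<.05)&(np.ptp(im,axis=2)<40)
    s=cv2.erode(s.astype(np.uint8),np.ones((2,2)))>0
    S.append(W[s]);print('spindle pts',s.sum())
    m=near&(z>.15)&(im[...,0]>im[...,1]+60)&(im[...,0]>im[...,2]+60);print('red',np.median(W[m],0),m.sum())
np.savez('sp.npz',a=S[0],b=S[1])
def model(p):
    ox,oy,yaw,t=p;D=np.array([-np.cos(yaw)*np.sin(t),-np.sin(yaw)*np.sin(t),np.cos(t)]);return np.array([ox,oy,.09]),D
def res(p,P):
    A,D=model(p);q=P-A;s=q@D;r=np.linalg.norm(q-np.outer(s,D),axis=1)
    s=s-.035;R0=np.where(s<.041,.017,.017-.006*(s-.041)/.009)
    ok=(s>.003)&(s<.05)
    return np.where(ok,r-R0,0)
for nm,P in(('a',S[0]),('b',S[1]),('ab',np.vstack(S))):
    r=least_squares(lambda p:np.r_[res(p,P),.3*(p[2]-.25)*0.02],[.58,.02,.25,.5],loss='soft_l1',f_scale=.002)
    A,D=model(r.x);print(nm,np.round(r.x,4),'deg',np.degrees(r.x[2:]),'seat',A+.035*D,'pin',A+.106*D,'rms',np.sqrt((r.fun**2).mean()))
E
python3 fit.py
```

```text
a plate 1410 ((0.5807330012321472, 0.04092022776603699), (0.17870640754699707, 0.12415946274995804), 19.426937103271484)
head 226 [0.48064464 0.19428696] ((0.47958478331565857, 0.1968330442905426), (0.04920198395848274, 0.058322858065366745), 74.55636596679688)
hnd 323 [0.58961778 0.16414373] [ 0.9678353  -0.25158456  0.6089902   0.15783273] ((0.5877283811569214, 0.1662757247686386), (0.13244575262069702, 0.05913320183753967), 0.09543822705745697)
spindle pts 161
red [0.5328359  0.02507068 0.18395239] 31
b plate 905 ((0.5748714804649353, 0.04441026970744133), (0.16675998270511627, 0.12363812327384949), 24.328359603881836)
head 226 [0.47768725 0.19678381] ((0.47775039076805115, 0.19554324448108673), (0.046460866928100586, 0.056968510150909424), 74.54830932617188)
hnd 258 [0.58413425 0.16493229] [ 0.96358806 -0.26739123  0.5841342   0.16493228] ((0.5984057784080505, 0.16366387903690338), (0.03532724827528, 0.15938156843185425), 79.85552978515625)
spindle pts 5
red [0.53140739 0.02567257 0.18294923] 32
a [0.576  0.0529 0.6581 0.5516] deg [37.70614631 31.60183726] seat [0.56148181 0.04165241 0.11980985] pin [0.53204683 0.01889743 0.18028127] rms 0.001719950275805246
b [0.5771 0.0241 0.254  0.438 ] deg [14.55332746 25.0975646 ] seat [0.56271126 0.020404   0.12169554] pin [0.53356212 0.01283657 0.1859922 ] rms 0.000512460641908711
ab [0.5764 0.0533 0.6595 0.5531] deg [37.78551229 31.69031523] seat [0.56190748 0.04205198 0.1197815 ] pin [0.53243029 0.01919906 0.18019539] rms 0.001704563948239963
```

```bash
cat >> fit.py <<'E'
print('---')
for k in 'ab':
    W=d[k];im=d[k+'i'].astype(int);z=W[...,2]
    near=(np.hypot(W[...,0]-.553,W[...,1]-.033)<.05)&(z>.125)
    red=(im[...,0]>im[...,1]+60)&(im[...,0]>im[...,2]+60)
    P=W[near&~red];Q=W[near&red]
    def full(p):
        A,D=model(p);q=Q-A;s=q@D;r=np.linalg.norm(q-np.outer(s,D),axis=1)
        # red: on top plane or side of head
        rr=np.minimum(np.abs(s-.105),np.abs(r-.009)); cen=(Q.mean(0)-A-.104*D)@np.linalg.svd(D[None])[2][1:].T
        return np.r_[res(p,P)/.0015/4, cen/.003, (p[0]-.579)/.003,(p[1]-.042)/.003,(p[2]-.35)/.03,rr/.002/4]
    r=least_squares(full,[.58,.04,.35,.5],loss='soft_l1')
    A,D=model(r.x);print(k,len(P),np.round(r.x,4),np.degrees(r.x[2:]),'seat',A+.035*D,'pin',A+.106*D,'sp',np.abs(res(r.x,P)).mean())
E
python3 fit.py | sed -n '/---/,$p'
```

```text
---
a 271 [0.5753 0.0416 0.3466 0.466 ] [19.86071739 26.69985583] seat [0.56047436 0.03625683 0.12126804] pin [0.53047033 0.02541878 0.18469749] sp 0.0010136742040567908
b 114 [0.5775 0.0409 0.349  0.5174] [19.99804091 29.64463044] seat [0.56118547 0.03499482 0.12041885] pin [0.52818498 0.0229849  0.18212565] sp 0.0009063856968590967
```

```bash
cat >> h.py <<'E'
def Rt(yaw,tilt=0,lean=20):
    "tool x down leaning against stand axis tilted `tilt` deg along heading `lean`; yaw = heading of tool y at tilt 0"
    Q=R.from_euler('z',yaw,degrees=True)*R.from_matrix([[0,0,1],[0,1,0],[-1,0,0]]) # x=down, y=y, z=x
    ax=np.array([-np.sin(np.radians(lean)),np.cos(np.radians(lean)),0])
    return R.from_rotvec(-np.radians(tilt)*ax)*Q
def plan(p,Rg,vmax=40,wmax=7,n=None,fro=None):
    s=state();p0=np.array(s['tool_pos']);R0=R.from_quat(s['tool_rot'])
    if fro: p0,R0=fro
    w=(R0.inv()*Rg).as_rotvec();D=np.asarray(p)-p0
    n=n or int(np.ceil(max(np.linalg.norm(D)*1e3/vmax,np.degrees(np.linalg.norm(w))/wmax,1)))
    print('t',round(float(s['t']),2),'n',n,'pos',p0.round(4),'dmm',np.round(1e3*D,1))
    print([ [round(float(v),1) for v in np.r_[(R0*R.from_rotvec(w*i/n)).inv().apply(D/n)*1e3,np.degrees(w)/n]] for i in range(n)])
    return p,Rg
E
python3 - <<'E'
from h import *
print(R.from_quat(state()['tool_rot']).as_matrix().round(3))
plan([.445,-.218,.12],Rt(-10))
E
```

```text
[[-0.001  0.337  0.941]
 [-0.002  0.941 -0.337]
 [-1.    -0.002 -0.   ]]
t 0.1 n 21 pos [0.1935 0.5408 0.2304] dmm [ 251.5 -758.8 -110.4]
[[5.3, -30.0, 23.5, -0.5, -0.0, 0.0], [5.3, -30.2, 23.2, -0.5, -0.0, 0.0], [5.3, -30.3, 23.0, -0.5, -0.0, 0.0], [5.3, -30.5, 22.7, -0.5, -0.0, 0.0], [5.3, -30.7, 22.5, -0.5, -0.0, 0.0], [5.3, -30.9, 22.2, -0.5, -0.0, 0.0], [5.3, -31.1, 22.0, -0.5, -0.0, 0.0], [5.3, -31.3, 21.7, -0.5, -0.0, 0.0], [5.3, -31.4, 21.5, -0.5, -0.0, 0.0], [5.3, -31.6, 21.2, -0.5, -0.0, 0.0], [5.3, -31.8, 21.0, -0.5, -0.0, 0.0], [5.3, -31.9, 20.7, -0.5, -0.0, 0.0], [5.3, -32.1, 20.4, -0.5, -0.0, 0.0], [5.3, -32.3, 20.2, -0.5, -0.0, 0.0], [5.3, -32.4, 19.9, -0.5, -0.0, 0.0], [5.3, -32.6, 19.7, -0.5, -0.0, 0.0], [5.3, -32.7, 19.4, -0.5, -0.0, 0.0], [5.3, -32.9, 19.1, -0.5, -0.0, 0.0], [5.3, -33.1, 18.9, -0.5, -0.0, 0.0], [5.3, -33.2, 18.6, -0.5, -0.0, 0.0], [5.3, -33.4, 18.3, -0.5, -0.0, 0.0]]
```

Request:
drive_tool --pt "2 -30 23.5 -0.5 0 0" --pt "4 -30 23 -0.5 0 0" --pt "4 -31 23 -0.5 0 0" --pt "4 -31 22.5 -0.5 0 0" --pt "4 -31 22 -0.5 0 0" --pt "4 -31 22 -0.5 0 0" --pt "4 -31 22 -0.5 0 0" --pt "4 -31 22 -0.5 0 0" --grip -0.5

```text
t: 0.77
tool_pos: [0.2896, 0.2462, 0.1944]
tool_rot: [0.089, 0.702, -0.091, 0.7]
contact_force: [1.0, -0.3, 0.4]
grip_width: 0.0641
```

Request:
drive_tool --pt "4 -31 21 -0.5 0 0" --pt "4 -31 21 -0.5 0 0" --pt "4 -32 21 -0.5 0 0" --pt "4 -32 21 -0.5 0 0" --pt "4 -32 20 -0.5 0 0" --pt "4 -32 20 -0.5 0 0" --pt "4 -32 20 -0.5 0 0" --pt "4 -32 20 -0.5 0 0"

```text
t: 1.43
tool_pos: [0.3915, -0.0527, 0.1601]
tool_rot: [0.063, 0.706, -0.065, 0.703]
contact_force: [0.6, 0.3, 0.1]
grip_width: 0.064
```

Run:
```python
from h import *
s=state();print(s['grip_width'],s['joint_positions'].round(2))
plan([.445,-.218,.075],Rt(-20))
```

```text
0.06397051674295293 [-0.29  0.06 -0.52  1.   -0.   -0.11]
t 1.43 n 5 pos [ 0.3915 -0.0527  0.1601] dmm [  53.5 -165.3  -85.1]
[[17.0, -30.5, 16.5, 1.9, -0.0, 0.0], [17.0, -30.0, 17.6, 1.9, -0.0, 0.0], [17.0, -29.4, 18.5, 1.9, -0.0, 0.0], [17.0, -28.7, 19.5, 1.9, -0.0, 0.0], [17.0, -28.1, 20.4, 1.9, -0.0, 0.0]]
```

Request:
drive_tool --pt "17 -31 16.5 1.9 0 0" --pt "17 -31 17.5 1.9 0 0" --pt "17 -30 18.5 1.9 0 0" --pt "17 -30 19.5 1.9 0 0" --pt "17 -30 20 1.9 0 0" --pt "0 0 0 0 0 0"

```text
t: 1.93
tool_pos: [0.4461, -0.239, 0.0715]
tool_rot: [0.126, 0.694, -0.13, 0.696]
contact_force: [1.0, -0.5, 0.4]
grip_width: 0.0643
```

Run:
```python
from h import *
f=grab_frame('scene');b=grab_frame('top')
for k,g,(u,v) in(('scene',f,(168,259)),('top',b,(321,230))):
    W=cloud(g);m=(W[...,2]>.02)&(W[...,2]<.036)&(np.hypot(W[...,0]-.445,W[...,1]+.218)<.04)
    print(k,m.sum())
c=np.hstack([cv2.resize(f['img'][200:310,90:230],None,fx=3,fy=3,interpolation=2)[:300,:400],cv2.resize(b['img'][180:280,270:370],(300,300),interpolation=2)])
cv2.imwrite('pics/r1.png',c[:,:,::-1])
plan([.445,-.218,.003],Rt(-20))
```

```text
scene 160
top 46
t 2.03 n 2 pos [ 0.4446 -0.2343  0.0731] dmm [  0.4  16.3 -70.1]
[[35.0, 7.7, -2.7, -0.3, 0.0, 0.0], [35.1, 7.7, -2.7, -0.3, 0.0, 0.0]]
```

View pics/r1.png

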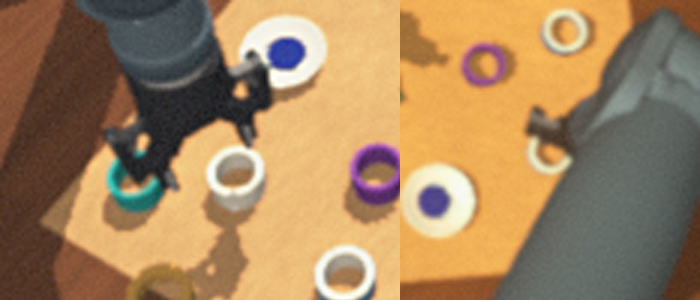

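The gripper hovers just beside the white ring, at crop (237,178). Dish, turquoise and purple are clear. I'll shift over it, descend and grip.

Request:
drive_tool --pt "0 8 -2.5 -0.5 0 0" --pt "0 7.5 -2.5 0 0 0" --pt "0 0 0 0 0 0" --pt "0 0 0 0 0 0"

```text
t: 2.37
tool_pos: [0.4439, -0.2117, 0.0744]
tool_rot: [0.122, 0.697, -0.121, 0.696]
contact_force: [0.1, -0.3, 0.3]
grip_width: 0.064
```

Run:
```python
from h import *
plan([.445,-.218,.004],Rt(-20))
```

```text
t 2.37 n 2 pos [ 0.4439 -0.2117  0.0744] dmm [  1.1  -6.3 -70.4]
[[35.2, -2.8, 1.6, 0.1, -0.0, -0.0], [35.2, -2.8, 1.6, 0.1, -0.0, -0.0]]
```

Request:
drive_tool --pt "20 -3 1.5 0 0 0" --pt "20 -2 1 0 0 0" --pt "18 -1 0.5 0 0 0" --pt "8 0 0 0 0 0" --pt "3 0 0 0 0 0" --pt "0 0 0 0 0 0"

```text
t: 2.87
tool_pos: [0.4479, -0.2142, 0.0085]
tool_rot: [0.117, 0.694, -0.119, 0.7]
contact_force: [-0.2, 0.9, 0.1]
grip_width: 0.0637
```

Run:
```python
from h import *
plan([.445,-.218,.004],Rt(-20))
```

```text
t 2.87 n 1 pos [ 0.4479 -0.2142  0.0085] dmm [-2.9 -3.8 -4.5]
[[4.5, -4.5, -1.5, 0.8, 0.5, 0.1]]
```

Request:
drive_tool --pt "4 -4 -1.5 0.5 0.5 0" --pt "0 0 0 0 0 0"

```text
t: 3.03
tool_pos: [0.4455, -0.2174, 0.0056]
tool_rot: [0.12, 0.697, -0.121, 0.697]
contact_force: [0.1, -0.1, -0.1]
grip_width: 0.0643
```

Request:
drive_tool --pt "0 0 0 0 0 0" --pt "0 0 0 0 0 0" --pt "0 0 0 0 0 0" --pt "0 0 0 0 0 0" --pt "0 0 0 0 0 0" --pt "0 0 0 0 0 0" --grip 1

```text
t: 3.53
tool_pos: [0.4478, -0.2193, 0.0085]
tool_rot: [0.12, 0.695, -0.122, 0.698]
contact_force: [-0.2, -0.4, -0.3]
grip_width: 0.0479
```

Run:
```python
from h import *
plan([.445,-.218,.004],Rt(-20))
```

```text
t 3.53 n 1 pos [ 0.4478 -0.2193  0.0085] dmm [-2.8  1.3 -4.5]
[[4.5, 0.3, -3.1, 0.3, 0.3, 0.2]]
```

Request:
drive_tool --pt "-15 0 0 0 0 0" --pt "-35 0 0 0 0 0" --pt "-35 0 0 0 0 0" --pt "-35 0 0 0 0 0" --pt "-35 0 0 0 0 0" --pt "-35 0 0 0 0 0" --pt "-20 0 0 0 0 0" --pt "-10 0 0 0 0 0"

```text
t: 4.2
tool_pos: [0.4421, -0.2151, 0.2335]
tool_rot: [0.122, 0.7, -0.121, 0.694]
contact_force: [0.5, 0.0, -0.6]
grip_width: 0.0475
```

```bash
cat >> h.py <<'E'
def avg(n=8,cam='scene'):
    S=[state()]
    fs=[]
    for i in range(n): fs.append(grab_frame(cam));S.append(state())
    P=np.array([s['tool_pos'] for s in S]);q=R.from_quat([s['tool_rot'] for s in S]).mean()
    F=np.array([s['contact_force'] for s in S])
    print('avg',P.mean(0).round(4),'sd',P.std(0).round(4),'F',F.mean(0).round(1),'w',round(S[-1]['grip_width'],4))
    return P.mean(0),q,fs
D=np.array([-np.cos(np.radians(20))*np.sin(np.radians(28)),-np.sin(np.radians(20))*np.sin(np.radians(28)),np.cos(np.radians(28))])
SEAT=np.array([.561,.0355,.1207])
E
python3 - <<'E'
from h import *
p,q,f=avg(6)
print(np.ptp([state()['joint_positions'] for _ in range(2)],axis=0))
plan(SEAT+.105*D,Rt(20,28),vmax=35,wmax=5,fro=(p,q))
print(Rt(20,28).as_matrix().round(2))
E
```

```text
avg [ 0.4416 -0.2148  0.2314] sd [0.0011 0.0007 0.0024] F [ 0.4  0.2 -0.5] w 0.0476
[0. 0. 0. 0. 0. 0.]
t 4.5 n 10 pos [ 0.4416 -0.2148  0.2314] dmm [ 73.1 233.5 -18. ]
[[1.8, 24.4, -1.0, -3.9, -2.7, 0.9], [2.2, 24.4, 0.6, -3.9, -2.7, 0.9], [2.7, 24.3, 2.1, -3.9, -2.7, 0.9], [3.2, 24.0, 3.6, -3.9, -2.7, 0.9], [3.8, 23.7, 5.1, -3.9, -2.7, 0.9], [4.5, 23.2, 6.5, -3.9, -2.7, 0.9], [5.2, 22.7, 7.8, -3.9, -2.7, 0.9], [6.0, 22.0, 9.1, -3.9, -2.7, 0.9], [6.8, 21.2, 10.2, -3.9, -2.7, 0.9], [7.7, 20.4, 11.3, -3.9, -2.7, 0.9]]
[[ 0.44 -0.34  0.83]
 [ 0.16  0.94  0.3 ]
 [-0.88  0.    0.47]]
```

Request:
drive_tool --pt "0 24.5 -1 -4 -2.7 0.9" --pt "0 24.5 0.5 -4 -2.7 0.9" --pt "2 24 2 -4 -2.7 0.9" --pt "3 24 3.5 -4 -2.7 0.9" --pt "3 23.5 5 -4 -2.7 0.9" --pt "4 23 6.5 -4 -2.7 0.9" --pt "5 22.5 8 -4 -2.7 0.9" --pt "5 22 9 -4 -2.7 0.9"

```text
t: 5.17
tool_pos: [0.4895, -0.0197, 0.2061]
tool_rot: [-0.054, 0.56, 0.11, 0.819]
contact_force: [1.0, -0.9, -0.6]
grip_width: 0.0475
```

Run:
```python
from h import *
p,q,f=avg(3)
plan(SEAT+.110*D,Rt(20,28),vmax=20,wmax=4,fro=(p,q))
```

```text
avg [ 0.4881 -0.0186  0.2051] sd [0.0009 0.0015 0.0007] F [-0.4  0.4 -1. ] w 0.0476
t 5.32 n 3 pos [ 0.4881 -0.0186  0.2051] dmm [24.4 36.4 12.7]
[[0.4, 10.0, 11.5, -2.1, -2.2, 0.2], [0.8, 9.5, 11.8, -2.1, -2.2, 0.2], [1.3, 9.1, 12.1, -2.1, -2.2, 0.2]]
```

Request:
drive_tool --pt "-10 5 6 -2 -2.2 0" --pt "0 10 10 -2 -2.2 0" --pt "4 9.5 10 -2 -2.2 0" --pt "5 9 9 0 0 0" --pt "2 2 2 0 0 0" --pt "0 0 0 0 0 0"

```text
t: 5.82
tool_pos: [0.5109, 0.0202, 0.2174]
tool_rot: [-0.087, 0.511, 0.138, 0.844]
contact_force: [-0.9, 0.2, -0.6]
grip_width: 0.0479
```

Run:
```python
from h import *
p,q,f=avg(6)
b=grab_frame('top')
save('s2',f[-1])
np.savez('f2.npz',a=cloud(f[-1]),b=cloud(b),ai=f[-1]['img'],bi=b['img'],p=p,q=q.as_quat())
c=np.hstack([cv2.resize(f[-1]['img'][110:220,190:310],(480,440),interpolation=2),cv2.resize(b['img'][150:250,210:290],(320,400),interpolation=2).__class__ and np.pad(cv2.resize(b['img'][150:250,210:290],(320,400),interpolation=2),((0,40),(0,0),(0,0)))])
cv2.imwrite('pics/r2.png',c[:,:,::-1])
plan(SEAT+.100*D,Rt(20,28),vmax=20,wmax=4,fro=(p,q))
```

```text
avg [0.5109 0.0199 0.2178] sd [0.0001 0.0001 0.0003] F [ 0.1 -0.2 -0.7] w 0.0474
t 6.17 n 1 pos [0.5109 0.0199 0.2178] dmm [ 6.  -0.5 -8.8]
[[10.3, -2.3, 0.8, -0.9, -0.5, 0.9]]
```

View pics/r2.png

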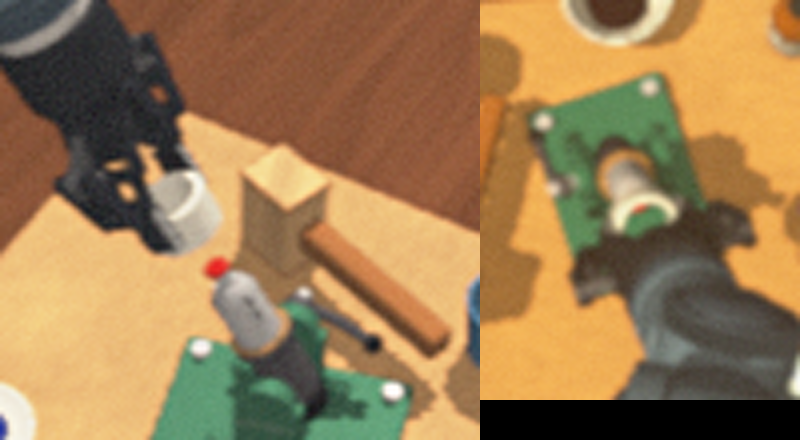

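The ring hangs just above the pin in both views: ring at crop (185,212), pin at (217,268). I'll measure ring against spindle in the same camera clouds.

```bash
cat > rel.py <<'E'
from h import *
from scipy.optimize import least_squares
def axisfit(P,x0,f):  # fit line: point offset (2) and tilt (2) about nominal
    pass
d=np.load('f2.npz');d0=np.load('f0.npz');p=d['p'];q=R.from_quat(d['q']);ax=-q.as_matrix()[:,0]
print('tool axis tilt',np.degrees(np.arccos(ax[2])),'heading',np.degrees(np.arctan2(-ax[1],-ax[0])))
E1=np.array([np.cos(np.radians(20))*np.cos(np.radians(28)),np.sin(np.radians(20))*np.cos(np.radians(28)),np.sin(np.radians(28))]);E2=np.cross(D,E1)
def best(P,dirn,org,radii,srange):
    s=(P-org)@dirn;P=P[(s>srange[0])&(s<srange[1])]
    B=np.array([E1-dirn*(E1@dirn),E2]);c=(P-org)@B.T
    c=c[np.abs(np.linalg.norm(c,axis=1)-radii[0])<.008] if len(radii)==1 else c
    f=lambda o:np.min(np.abs(np.linalg.norm(c-o,axis=1)[:,None]-radii),axis=1)
    r=min((least_squares(f,o,loss='soft_l1',f_scale=.001) for o in ([0,0],[.003,0],[-.003,0],[0,.003],[0,-.003])),key=lambda r:r.cost)
    return len(c),(r.x*1e3).round(2),round(1e3*np.abs(r.fun).mean(),2)
for k in 'ab':
    W=d[k];im=d[k+'i'].astype(int);w=(im.min(-1)>95)&(np.ptp(im,axis=2)<45)
    m=w&(np.linalg.norm(W-(p+.01*ax),axis=2)<.045);P=W[m]
    print(k,'ring rel. TCP line (E1,E2 mm)',best(P,ax,p,[.025,.019],(-.012,.03)), 'raw mean',((P.mean(0)-p)*1e3).round(1))
    for n,e in(('0',d0),('2',d)):
        W=e[k];red=(e[k+'i'][...,0].astype(int)>e[k+'i'][...,1].astype(int)+60)
        P=W[(np.linalg.norm(W-(SEAT+.025*D),axis=2)<.05)&~red]
        for lo,hi in((.005,.022),(.022,.04)):
            print('   spindle',n,lo,best(P,D,SEAT,[.017],(lo,hi)))
    W=d0[k];red=(d0[k+'i'][...,0].astype(int)>d0[k+'i'][...,1].astype(int)+60);P=W[red&(np.linalg.norm(W-(SEAT+.07*D),axis=2)<.03)];c=P-SEAT
    print('   red',len(P),(1e3*c@np.array([E1,E2,D]).T).mean(0).round(1))
E
python3 rel.py
```

```text
tool axis tilt 27.555756325238804 heading 18.077316020208766
a ring rel. TCP line (E1,E2 mm) (250, array([0.33, 0.99]), np.float64(1.54)) raw mean [ 2.  -0.1 18.1]
   spindle 0 0.005 (59, array([-0.57,  0.72]), np.float64(1.27))
   spindle 0 0.022 (62, array([0.31, 1.6 ]), np.float64(1.08))
   spindle 2 0.005 (64, array([0.05, 0.74]), np.float64(1.44))
   spindle 2 0.022 (65, array([0.28, 1.11]), np.float64(0.85))
   red 31 [ 2.9 -0.3 70.3]
b ring rel. TCP line (E1,E2 mm) (16, array([6.29, 0.02]), np.float64(1.11)) raw mean [ 1.3 -5.2 20.3]
   spindle 0 0.005 (18, array([-1.21, -1.44]), np.float64(1.01))
   spindle 0 0.022 (19, array([-1.58, -0.82]), np.float64(0.57))
   spindle 2 0.005 (21, array([-0.98, -2.52]), np.float64(1.65))
   spindle 2 0.022 (19, array([-1.56, -1.09]), np.float64(0.59))
   red 32 [-0.   1.  66.6]
```

Request:
drive_tool --pt "6 -2.3 0.8 -0.9 -0.5 0.9" --pt "8 0 0 0 0 0" --pt "6 0 0 0 0 0" --pt "0 0 0 0 0 0"

```text
t: 6.5
tool_pos: [0.5222, 0.0203, 0.2006]
tool_rot: [-0.089, 0.506, 0.148, 0.845]
contact_force: [0.0, -0.8, -0.1]
grip_width: 0.048
```

```bash
cat >> h.py <<'E'
def rel(n=4,tilt=28,yaw=20,seat=SEAT):
    p,q,f=avg(n);M=Rt(yaw,tilt).as_matrix();c=M.T@(p-seat)*1e3
    print('TCP in seat frame (tool axes): s=',round(-c[0],1),'y',round(c[1],1),'z',round(c[2],1),'rot to fix',np.degrees((q.inv()*R.from_matrix(M)).as_rotvec()).round(1),'t',round(state()['t'],2))
    print('F tool',q.inv().apply(state()['contact_force']).round(1))
    return p,q,f
E
python3 -c "
from h import *
rel()"
```

```text
avg [0.5222 0.0203 0.2013] sd [0.0001 0.     0.0005] F [-0.3 -0.1 -0.4] w 0.0476
TCP in seat frame (tool axes): s= 90.7 y -1.0 z 1.1 rot to fix [-0.   0.2  0.1] t 6.7
F tool [ 0.6 -0.  -0.8]
```

Request:
drive_tool --pt "8 1 -1 0 0 0" --pt "8 0 0 0 0 0" --pt "8 0 0 0 0 0" --pt "7 0 0 0 0 0" --pt "4 0 0 0 0 0" --pt "0 0 0 0 0 0"

```text
t: 7.2
tool_pos: [0.5387, 0.0276, 0.1681]
tool_rot: [-0.09, 0.505, 0.148, 0.846]
contact_force: [0.2, 1.2, -0.9]
grip_width: 0.0475
```

```bash
python3 -c "
from h import *
rel()"
```

```text
avg [0.5388 0.0274 0.1689] sd [0.0002 0.0002 0.0006] F [ 0.   0.2 -0.8] w 0.0474
TCP in seat frame (tool axes): s= 53.6 y -0.0 z 1.7 rot to fix [0.  0.4 0.2] t 7.4
F tool [ 0.6 -0.2  0.2]
```

Request:
drive_tool --pt "3 0 -0.8 0 0.3 0" --pt "4 0 0 0 0 0" --pt "4 0 0 0 0 0" --pt "3 0 0 0 0 0" --pt "0 0 0 0 0 0"

```text
t: 7.82
tool_pos: [0.5452, 0.029, 0.1567]
tool_rot: [-0.091, 0.506, 0.147, 0.845]
contact_force: [0.5, 0.3, -1.0]
grip_width: 0.0476
```

```bash
python3 -c "
from h import *
rel()"
```

```text
avg [0.5453 0.0289 0.1572] sd [0.     0.0001 0.0003] F [ 0.2  0.2 -0.8] w 0.0477
TCP in seat frame (tool axes): s= 40.2 y -0.8 z 2.1 rot to fix [0.  0.2 0.3] t 8.02
F tool [0.8 0.1 0.3]
```

Request:
drive_tool --pt "3 0.5 -1 0 0.2 0" --pt "4 0 -0.4 0 0 0" --pt "4 0 -0.4 0 0 0" --pt "4 0 -0.4 0 0 0" --pt "0 0 0 0 0 0"

```text
t: 8.43
tool_pos: [0.5514, 0.0309, 0.143]
tool_rot: [-0.091, 0.506, 0.146, 0.845]
contact_force: [0.7, -0.6, 0.2]
grip_width: 0.0474
```

```bash
python3 -c "
from h import *
rel()"
```

```text
avg [0.5515 0.0309 0.1434] sd [0.0001 0.0001 0.0004] F [-0.1 -0.1 -0.2] w 0.0476
TCP in seat frame (tool axes): s= 25.0 y -1.1 z 1.4 rot to fix [0.1 0.1 0.4] t 8.63
F tool [ 0.3  0.8 -0.8]
```

Request:
drive_tool --pt "3 0.6 -0.8 0 0 0.2" --pt "4 0.2 -0.3 0 0 0" --pt "4 0 -0.3 0 0 0" --pt "2 0 -0.3 0 0 0" --pt "0 0 0 0 0 0"

```text
t: 9.05
tool_pos: [0.5566, 0.0331, 0.1311]
tool_rot: [-0.091, 0.505, 0.148, 0.845]
contact_force: [-0.3, -0.7, -0.8]
grip_width: 0.0476
```

```bash
python3 -c "
from h import *
rel()"
```

```text
avg [0.5567 0.033  0.1315] sd [0.0001 0.     0.0003] F [-0.4 -0.2 -0.8] w 0.0476
TCP in seat frame (tool axes): s= 11.8 y -0.9 z 0.8 rot to fix [0.1 0.2 0.2] t 9.25
F tool [ 1.  -0.1 -1.6]
```

Request:
drive_tool --pt "1.5 0.3 -0.3 0 0 0" --pt "1.5 0 0 0 0 0" --pt "1.5 0 0 0 0 0" --pt "0 0 0 0 0 0"

```text
t: 9.58
tool_pos: [0.5591, 0.0337, 0.1285]
tool_rot: [-0.091, 0.504, 0.147, 0.846]
contact_force: [-2.4, -0.7, 2.2]
grip_width: 0.0474
```

```bash
python3 -c "
from h import *
rel()"
```

```text
avg [0.5591 0.0338 0.1285] sd [0. 0. 0.] F [-2.5 -0.5  2.9] w 0.0476
TCP in seat frame (tool axes): s= 8.0 y -1.0 z 1.6 rot to fix [0.1 0.3 0.3] t 9.78
F tool [-3.8  0.1 -0.2]
```

Request:
drive_tool --pt "1.5 0 0 0 0 0" --pt "1 0 0 0 0 0"

```text
t: 9.95
tool_pos: [0.5595, 0.0339, 0.1283]
tool_rot: [-0.091, 0.504, 0.147, 0.846]
contact_force: [-15.6, -1.8, 19.0]
grip_width: 0.0478
```

```bash
python3 -c "
from h import *
p,q,f=rel(2);f=f[-1]
cv2.imwrite('pics/r3.png',cv2.resize(f['img'][120:230,190:310],(600,550),interpolation=2)[:,:,::-1])"
```

```text
avg [0.5595 0.0339 0.1283] sd [0. 0. 0.] F [-15.1  -2.1  18.3] w 0.0473
TCP in seat frame (tool axes): s= 7.7 y -1.0 z 1.8 rot to fix [0.  0.3 0.3] t 10.05
F tool [-22.8   3.1  -5.1]
```

View pics/r3.png

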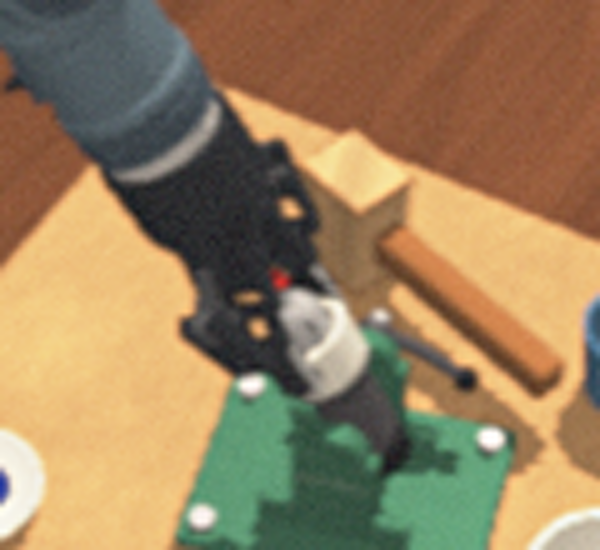

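Ring is on the spindle against a stiff stop at the seat, 23 N with no travel, and the red pin is clear of the palm. I'll release and retreat.

Request:
drive_tool --pt "-1 0 0 0 0 0" --pt "0 0 0 0 0 0"

```text
t: 10.22
tool_pos: [0.5588, 0.0336, 0.1298]
tool_rot: [-0.091, 0.504, 0.147, 0.846]
contact_force: [0.8, -0.6, -0.5]
grip_width: 0.0475
```

Request:
drive_tool --pt "0 0 0 0 0 0" --pt "0 0 0 0 0 0" --pt "0 0 0 0 0 0" --pt "0 0 0 0 0 0" --grip -0.5

```text
t: 10.55
tool_pos: [0.5597, 0.0337, 0.1296]
tool_rot: [-0.091, 0.504, 0.147, 0.847]
contact_force: [-0.5, -0.3, 0.4]
grip_width: 0.0644
```

Request:
drive_tool --pt "-6 0 -0.5 0 0 0" --pt "-15 0 0 0 0 0" --pt "-25 0 0 0 0 0" --pt "-30 0 0 0 0 0" --pt "-30 0 0 0 0 0" --pt "-20 0 0 0 0 0"

```text
t: 11.05
tool_pos: [0.4971, 0.0145, 0.2389]
tool_rot: [-0.09, 0.508, 0.149, 0.843]
contact_force: [0.9, -0.7, 0.4]
grip_width: 0.0645
```

Run:
```python
from h import *
from scipy.optimize import least_squares
p,q,f=rel(1)
for k,g in(('a',f[-1]),('b',grab_frame('top'))):
    W=cloud(g);m=(W[...,2]>.0155)&(W[...,2]<.024)&(np.hypot(W[...,0]-.459,W[...,1]+.34)<.045)
    P=W[m][:,:2]
    r=least_squares(lambda c:np.maximum(np.abs(np.hypot(*(P-c).T)-.02325)-.00475,0)+.1*np.abs(np.hypot(*(P-c).T)-.02325),[.459,-.338],loss='soft_l1',f_scale=.002);print(k,len(P),r.x)
    # ring on spindle: axial position of white points
    im=g['img'].astype(int);w=(im.min(-1)>95)
    P=W[w&(np.linalg.norm(W-(SEAT+.02*D),axis=2)<.04)]-SEAT;s=P@D;rr=np.linalg.norm(P-np.outer(s,D),axis=1)
    o=s[(rr>.0215)&(rr<.029)];print('ring s range',np.percentile(o,[3,50,97]).round(4),len(o))
plan([.459,-.339,.12],Rt(-20),vmax=32,wmax=5,fro=(p,q))
```

```text
avg [0.4975 0.0143 0.2407] sd [0.0005 0.0003 0.0018] F [0.8 0.9 1.3] w 0.0643
TCP in seat frame (tool axes): s= 137.3 y 1.7 z -2.7 rot to fix [ 0.1 -0.   0.1] t 11.1
F tool [-1.3  2.   2.4]
a 216 [ 0.46216814 -0.33630364]
ring s range [0.0002 0.0187 0.0335] 183
b 81 [ 0.46062465 -0.33677574]
ring s range [0.007  0.029  0.0352] 67
t 11.15 n 12 pos [0.4975 0.0143 0.2407] dmm [ -38.5 -353.3 -120.7]
[[2.8, -26.5, -16.3, 3.3, 2.2, -0.8], [3.8, -27.4, -14.6, 3.3, 2.2, -0.8], [4.7, -28.1, -12.9, 3.3, 2.2, -0.8], [5.6, -28.7, -11.1, 3.3, 2.2, -0.8], [6.4, -29.2, -9.2, 3.3, 2.2, -0.8], [7.1, -29.6, -7.2, 3.3, 2.2, -0.8], [7.8, -29.8, -5.2, 3.3, 2.2, -0.8], [8.3, -30.0, -3.2, 3.3, 2.2, -0.8], [8.9, -30.0, -1.2, 3.3, 2.2, -0.8], [9.3, -29.9, 0.9, 3.3, 2.2, -0.8], [9.6, -29.6, 2.9, 3.3, 2.2, -0.8], [9.9, -29.2, 5.0, 3.3, 2.2, -0.8]]
```

Request:
drive_tool --pt "0 -26.5 -16 3.3 2.2 -0.8" --pt "0 -27.5 -14.5 3.3 2.2 -0.8" --pt "3 -28 -13 3.3 2.2 -0.8" --pt "4 -28.5 -11 3.3 2.2 -0.8" --pt "6 -29 -9 3.3 2.2 -0.8" --pt "7 -29.5 -7 3.3 2.2 -0.8" --pt "8 -30 -5 3.3 2.2 -0.8" --pt "8 -30 -3 3.3 2.2 -0.8" --grip -0.75

```text
t: 11.82
tool_pos: [0.4674, -0.2267, 0.1653]
tool_rot: [0.059, 0.646, -0.037, 0.76]
contact_force: [1.4, 0.0, 0.5]
grip_width: 0.0744
```

Request:
drive_tool --pt "9 -26 -1 3.3 2.2 -0.8" --pt "9 -24 1 3.3 2.2 -0.8" --pt "9 -20 3 3.3 2.2 -0.8" --pt "9 -10 4 2 1 0" --pt "0 0 0 0 0 0"

```text
t: 12.23
tool_pos: [0.4599, -0.3146, 0.1166]
tool_rot: [0.132, 0.692, -0.122, 0.699]
contact_force: [0.5, -0.6, -0.2]
grip_width: 0.0751
```

Run:
```python
from h import *
p,q,f=avg(2)
plan([.4614,-.3365,.05],Rt(-20),vmax=25,fro=(p,q))
```

```text
avg [ 0.4598 -0.3136  0.1173] sd [0.0001 0.0008 0.0007] F [0.1 0.1 0. ] w 0.0748
t 12.33 n 3 pos [ 0.4598 -0.3136  0.1173] dmm [  1.6 -22.9 -67.3]
[[22.3, -7.3, 3.0, -0.2, 0.1, -0.3], [22.4, -7.2, 3.1, -0.2, 0.1, -0.3], [22.4, -7.1, 3.1, -0.2, 0.1, -0.3]]
```

Request:
drive_tool --pt "20 -9 3.5 0 0 0" --pt "22 -7 3 0 0 0" --pt "20 -4 2 0 0 0" --pt "0 0 0 0 0 0" --pt "0 0 0 0 0 0"

```text
t: 12.75
tool_pos: [0.4633, -0.3299, 0.0576]
tool_rot: [0.128, 0.69, -0.118, 0.702]
contact_force: [-0.7, 0.3, -0.0]
grip_width: 0.0745
```

Run:
```python
from h import *
p,q,f=avg(2)
plan([.4614,-.3365,.004],Rt(-20),vmax=20,fro=(p,q))
```

```text
avg [ 0.4633 -0.3298  0.0578] sd [0.0002 0.0002 0.0003] F [-0.7  0.3 -0.1] w 0.0746
t 12.85 n 3 pos [ 0.4633 -0.3298  0.0578] dmm [ -1.9  -6.7 -53.8]
[[17.9, -2.6, -0.1, -0.0, 0.3, -0.3], [17.9, -2.5, 0.0, -0.0, 0.3, -0.3], [17.9, -2.4, 0.1, -0.0, 0.3, -0.3]]
```

Request:
drive_tool --pt "18 -4 -0.5 0 0.3 -0.3" --pt "17 -3 -0.5 0 0.3 -0.3" --pt "12 -1 -0.5 0 0.3 -0.3" --pt "6 0 0 0 0 0" --pt "0 0 0 0 0 0"

```text
t: 13.27
tool_pos: [0.4648, -0.3383, 0.0117]
tool_rot: [0.12, 0.693, -0.124, 0.7]
contact_force: [-0.2, -0.3, 0.5]
grip_width: 0.0743
```

Run:
```python
from h import *
p,q,f=avg(2)
plan([.4614,-.3365,.002],Rt(-20),vmax=20,fro=(p,q))
```

```text
avg [ 0.465  -0.3385  0.0122] sd [0.0002 0.0002 0.0004] F [-0.3 -0.4  0.3] w 0.0747
t 13.37 n 1 pos [ 0.465  -0.3385  0.0122] dmm [ -3.6   2.  -10.2]
[[10.2, 0.7, -4.2, 0.2, 0.7, 0.2]]
```

Request:
drive_tool --pt "6 0.5 -4.5 0.2 0.7 0.2" --pt "3 0 -1 0 0 0" --pt "0 0 0 0 0 0"

```text
t: 13.62
tool_pos: [0.4613, -0.3373, 0.0053]
tool_rot: [0.122, 0.696, -0.124, 0.697]
contact_force: [-0.4, 0.8, 0.2]
grip_width: 0.0747
```

Run:
```python
from h import *
p,q,f=avg(2)
plan([.4614,-.3365,.002],Rt(-20),vmax=20,fro=(p,q))
```

```text
avg [ 0.4614 -0.3373  0.0054] sd [0.0001 0.0001 0.0001] F [-0.1  0.3  0.3] w 0.0746
t 13.72 n 1 pos [ 0.4614 -0.3373  0.0054] dmm [ 0.   0.8 -3.4]
[[3.4, 0.8, -0.3, -0.0, 0.2, 0.1]]
```

Request:
drive_tool --pt "3.5 0.5 0 0 0 0" --pt "0.5 0 0 0 0 0"

```text
t: 13.88
tool_pos: [0.4619, -0.3373, 0.0018]
tool_rot: [0.122, 0.695, -0.124, 0.698]
contact_force: [-0.1, -0.2, 0.4]
grip_width: 0.0744
```

Request:
drive_tool --pt "0.5 0 0 0 0 0" --pt "0.3 0 0 0 0 0" --pt "0.3 0 0 0 0 0" --pt "0.3 0 0 0 0 0" --pt "0 0 0 0 0 0" --pt "0 0 0 0 0 0" --grip 1

```text
t: 14.38
tool_pos: [0.4622, -0.3376, 0.0016]
tool_rot: [0.122, 0.695, -0.124, 0.698]
contact_force: [-0.6, 1.2, 2.3]
grip_width: 0.0529
```

Run:
```python
from h import *
p,q,f=avg(2)
```

```text
avg [ 0.4622 -0.3376  0.0016] sd [0. 0. 0.] F [-0.5  0.8  1.7] w 0.0531
```

Request:
drive_tool --pt "-10 0 0 0 0 0" --pt "-30 0 0 0 0 0" --pt "-35 0 0 0 0 0" --pt "-35 0 0 0 0 0" --pt "-35 0 0 0 0 0" --pt "-35 0 0 0 0 0" --pt "-25 0 0 0 0 0" --pt "-10 0 0 0 0 0"

```text
t: 15.15
tool_pos: [0.4567, -0.3323, 0.2226]
tool_rot: [0.125, 0.7, -0.121, 0.693]
contact_force: [0.2, -1.2, -2.7]
grip_width: 0.053
```

Run:
```python
from h import *
p,q,f=avg(2)
plan(SEAT+.115*D,Rt(20,28),vmax=34,wmax=5,fro=(p,q))
```

```text
avg [ 0.4571 -0.3327  0.2227] sd [0.0003 0.0003 0.001 ] F [ 0.2 -0.7 -1.3] w 0.053
t 15.25 n 11 pos [ 0.4571 -0.3327  0.2227] dmm [ 53.2 349.7  -0.4]
[[0.2, 31.5, -6.4, -3.6, -2.5, 0.9], [0.4, 31.9, -4.4, -3.6, -2.5, 0.9], [0.8, 32.1, -2.4, -3.6, -2.5, 0.9], [1.2, 32.1, -0.5, -3.6, -2.5, 0.9], [1.7, 32.1, 1.5, -3.6, -2.5, 0.9], [2.3, 31.9, 3.4, -3.6, -2.5, 0.9], [2.9, 31.6, 5.3, -3.6, -2.5, 0.9], [3.7, 31.2, 7.1, -3.6, -2.5, 0.9], [4.5, 30.6, 8.8, -3.6, -2.5, 0.9], [5.4, 29.9, 10.5, -3.6, -2.5, 0.9], [6.3, 29.1, 12.1, -3.6, -2.5, 0.9]]
```

Request:
drive_tool --pt "-2 31.5 -6.5 -3.6 -2.5 0.9" --pt "-1 32 -4.5 -3.6 -2.5 0.9" --pt "0 32 -2.5 -3.6 -2.5 0.9" --pt "0 32 -0.5 -3.6 -2.5 0.9" --pt "0 32 1.5 -3.6 -2.5 0.9" --pt "1 31 3.5 -3.6 -2.5 0.9" --pt "2 31 5 -3.6 -2.5 0.9" --pt "2 30 7 -3.6 -2.5 0.9"

```text
t: 15.92
tool_pos: [0.4869, -0.073, 0.2185]
tool_rot: [-0.03, 0.569, 0.088, 0.817]
contact_force: [0.3, -0.4, -1.7]
grip_width: 0.0531
```

Run:
```python
from h import *
p,q,f=avg(2)
plan(SEAT+.105*D,Rt(20,28),vmax=25,wmax=5,fro=(p,q))
```

```text
avg [ 0.4853 -0.0705  0.2177] sd [0.0011 0.0022 0.0006] F [-1.   1.5 -1.8] w 0.0529
t 16.02 n 4 pos [ 0.4853 -0.0705  0.2177] dmm [29.4 89.1 -4.2]
[[5.9, 20.5, 9.8, -2.5, -1.8, 0.3], [6.4, 20.0, 10.5, -2.5, -1.8, 0.3], [6.8, 19.5, 11.1, -2.5, -1.8, 0.3], [7.3, 19.0, 11.7, -2.5, -1.8, 0.3]]
```

Request:
drive_tool --pt "0 20.5 9 -2.5 -1.8 0.3" --pt "2 20 9.5 -2.5 -1.8 0.3" --pt "5 19 10 -2.5 -1.8 0.3" --pt "5 14 10 -2 -1.5 0.3" --pt "2 3 3 0 0 0" --pt "0 0 0 0 0 0"

```text
t: 16.52
tool_pos: [0.5028, 0.0176, 0.2143]
tool_rot: [-0.086, 0.516, 0.148, 0.839]
contact_force: [-0.1, -0.1, -0.7]
grip_width: 0.0531
```

```bash
python3 -c "
from h import *
rel()"
```

```text
avg [0.503  0.0169 0.2147] sd [0.0005 0.0005 0.0005] F [-0.2  0.  -1.1] w 0.0528
TCP in seat frame (tool axes): s= 111.6 y 2.3 z -9.6 rot to fix [-0.6 -1.1 -0.3] t 16.72
F tool [ 1.4  0.1 -0.2]
```

Request:
drive_tool --pt "3 -2 6 -0.6 -1.1 -0.3" --pt "5 -1 4.5 0 0 0" --pt "5 0 0 0 0 0" --pt "5 0 0 0 0 0" --pt "0 0 0 0 0 0"

```text
t: 17.13
tool_pos: [0.524, 0.0156, 0.2042]
tool_rot: [-0.089, 0.507, 0.145, 0.845]
contact_force: [-0.5, -0.3, -1.4]
grip_width: 0.0528
```

```bash
python3 -c "
from h import *
p,q,f=rel(1)
b=grab_frame('top')
c=np.hstack([cv2.resize(f[-1]['img'][120:220,190:290],(400,400),interpolation=2),cv2.resize(b['img'][160:240,210:290],(400,400),interpolation=2)])
cv2.imwrite('pics/r4.png',c[:,:,::-1])"
```

```text
avg [0.5239 0.0156 0.2043] sd [0.0001 0.     0.0001] F [-0.5 -0.1 -1.2] w 0.0526
TCP in seat frame (tool axes): s= 93.4 y -6.0 z 2.4 rot to fix [-0.3  0.   0.3] t 17.18
F tool [ 0.6  0.2 -0.8]
```

View pics/r4.png

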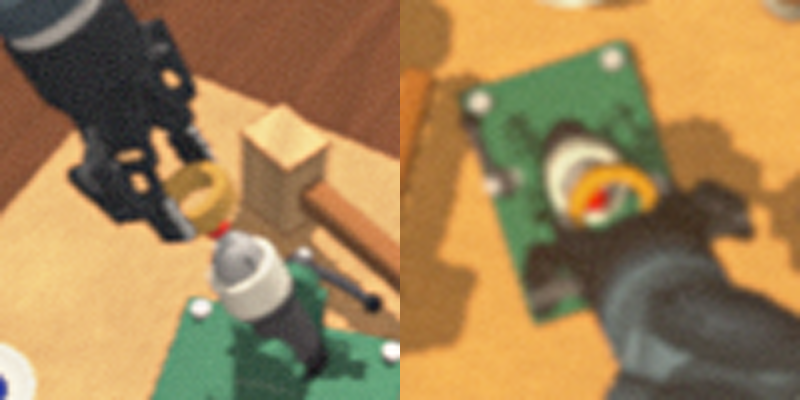

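The ring sits on its seat, the collar is just above the pin head at crop (220,230), and it's about 6 mm off to -y in the top view. Correcting that.

Request:
drive_tool --pt "0 3.5 -0.8 -0.3 0 0.3" --pt "0 1 0 0 0 0" --pt "0 0 0 0 0 0" --pt "0 0 0 0 0 0"

```text
t: 17.57
tool_pos: [0.521, 0.0203, 0.2044]
tool_rot: [-0.09, 0.507, 0.149, 0.844]
contact_force: [0.3, 0.1, -1.3]
grip_width: 0.0536
```

```bash
python3 -c "
from h import *
rel(2)"
```

```text
avg [0.5211 0.0202 0.2044] sd [0.0001 0.     0.    ] F [ 0.1 -0.4 -1. ] w 0.0529
TCP in seat frame (tool axes): s= 94.0 y -0.7 z 1.6 rot to fix [ 0.  0. -0.] t 17.67
F tool [ 1.5 -0.8 -0.8]
```

Request:
drive_tool --pt "8 0 -0.7 0 0 0" --pt "8 0 -0.3 0 0 0" --pt "8 0 -0.3 0 0 0" --pt "7 0 -0.3 0 0 0" --pt "4 0 0 0 0 0" --pt "0 0 0 0 0 0"

```text
t: 18.17
tool_pos: [0.5367, 0.0259, 0.1691]
tool_rot: [-0.09, 0.507, 0.149, 0.844]
contact_force: [-1.0, 0.1, -0.8]
grip_width: 0.0529
```

```bash
python3 -c "
from h import *
rel(2)"
```

```text
avg [0.5366 0.0258 0.1694] sd [0.0001 0.     0.0003] F [-0.8 -0.3 -0.8] w 0.0527
TCP in seat frame (tool axes): s= 55.3 y -0.8 z -0.3 rot to fix [0. 0. 0.] t 18.27
F tool [ 0.6 -0.3 -1.7]
```

Request:
drive_tool --pt "3 0.3 0.5 0 0 0" --pt "3 0 0.2 0 0 0" --pt "3 0 0 0 0 0" --pt "2 0 0 0 0 0" --pt "0 0 0 0 0 0"

```text
t: 18.68
tool_pos: [0.5433, 0.0279, 0.1609]
tool_rot: [-0.09, 0.506, 0.149, 0.845]
contact_force: [-1.2, 0.1, -1.0]
grip_width: 0.0533
```

```bash
python3 -c "
from h import *
rel(2)"
```

```text
avg [0.5432 0.0279 0.161 ] sd [0.     0.     0.0001] F [-1.3 -0.3 -1.5] w 0.053
TCP in seat frame (tool axes): s= 44.6 y -1.0 z 1.9 rot to fix [0.  0.1 0.1] t 18.78
F tool [ 1.8  0.1 -1.8]
```

Request:
drive_tool --pt "2 0.3 -0.8 0 0 0" --pt "2 0 -0.2 0 0 0" --pt "2 0 0 0 0 0" --pt "1 0 0 0 0 0" --pt "0 0 0 0 0 0"

```text
t: 19.2
tool_pos: [0.5453, 0.0293, 0.1539]
tool_rot: [-0.09, 0.506, 0.149, 0.845]
contact_force: [-0.3, 1.0, -1.0]
grip_width: 0.0532
```

```bash
python3 -c "
from h import *
rel(2)"
```

```text
avg [0.5453 0.0293 0.154 ] sd [0.     0.     0.0001] F [-0.2  0.3 -1.4] w 0.053
TCP in seat frame (tool axes): s= 37.3 y -0.5 z 0.7 rot to fix [0.  0.2 0.1] t 19.3
F tool [ 1.7 -0.3 -1.1]
```

Free so far. The collar is now over the full diameter, with about 6 mm to go.

Request:
drive_tool --pt "2 0 0 0 0 0" --pt "2 0 0 0 0 0" --pt "1 0 0 0 0 0" --pt "0 0 0 0 0 0"

```text
t: 19.63
tool_pos: [0.5475, 0.03, 0.1499]
tool_rot: [-0.09, 0.506, 0.148, 0.845]
contact_force: [-5.3, 0.3, 3.1]
grip_width: 0.0527
```

```bash
python3 -c "
from h import *
rel(2)"
```

```text
avg [0.5475 0.03   0.1499] sd [0. 0. 0.] F [-4.3 -0.3  2.9] w 0.053
TCP in seat frame (tool axes): s= 32.7 y -0.6 z 0.9 rot to fix [0.  0.2 0.1] t 19.73
F tool [-4.6  1.  -2.1]
```

Request:
drive_tool --pt "1.5 0 0 0 0 0" --pt "1 0 0 0 0 0" --pt "0.5 0 0 0 0 0"

```text
t: 19.98
tool_pos: [0.5475, 0.0299, 0.1498]
tool_rot: [-0.09, 0.506, 0.147, 0.845]
contact_force: [-4.6, -0.0, 2.9]
grip_width: 0.0532
```

```bash
python3 -c "
from h import *
rel(2)"
```

```text
avg [0.5476 0.0299 0.1498] sd [0. 0. 0.] F [-7.5 -0.4  6.6] w 0.0528
TCP in seat frame (tool axes): s= 32.5 y -0.7 z 0.9 rot to fix [0.  0.2 0.2] t 20.08
F tool [-13.1   2.2  -3.5]
```

Request:
drive_tool --pt "-1 0 0 0 0 0" --pt "0 0 0 0 0 0"

```text
t: 20.25
tool_pos: [0.5469, 0.0298, 0.1507]
tool_rot: [-0.09, 0.506, 0.148, 0.845]
contact_force: [-0.5, 1.4, -1.5]
grip_width: 0.0531
```

Request:
drive_tool --pt "0 0 0 0 0 0" --pt "0 0 0 0 0 0" --pt "0 0 0 0 0 0" --pt "0 0 0 0 0 0" --grip -0.6

```text
t: 20.58
tool_pos: [0.5495, 0.0295, 0.1522]
tool_rot: [-0.091, 0.504, 0.147, 0.846]
contact_force: [1.1, -0.1, -1.1]
grip_width: 0.0684
```

Request:
drive_tool --pt "-6 0 -0.5 0 0 0" --pt "-12 0 0 0 0 0" --pt "-25 0 0 0 0 0" --pt "-30 0 0 0 0 0" --pt "-30 0 0 0 0 0" --pt "-25 0 0 0 0 0" --pt "0 0 0 0 0 0"

```text
t: 21.17
tool_pos: [0.488, 0.0087, 0.2697]
tool_rot: [-0.091, 0.505, 0.148, 0.846]
contact_force: [0.8, -0.2, -0.3]
grip_width: 0.0681
```

```bash
cat > chk.py <<'E'
from h import *
import sys
def chk(name,n=4):
    p,q,fa=rel(n);fb=[grab_frame('top') for _ in range(n)]
    for k,fs in(('a',fa),('b',fb)):
        W=np.mean([cloud(f) for f in fs],0);im=np.mean([f['img'].astype(float) for f in fs],0)
        c=W-SEAT;s=c@D;r=np.linalg.norm(c-s[...,None]*D,axis=2)
        br=(im[...,0]>im[...,2]+50)&(im[...,1]>im[...,2]+25)
        m=br&(r<.033)&(s>.02)&(s<.07)
        top=m&(r>.0205)&(r<.026);print(k,'collar top s',np.percentile(s[top],[10,50,75,90]).round(4),top.sum(),'all',np.percentile(s[m],[5,95]).round(4))
        red=(im[...,0]>im[...,1]+60)&(im[...,0]>im[...,2]+60)&(r<.02)&(s>.04);print('  red s',np.percentile(s[red],[25,50,90]).round(4),red.sum())
    if name: cv2.imwrite(f'pics/{name}.png',np.hstack([cv2.resize(g['img'][v:v+80,u:u+80],(400,400),interpolation=2) for g,u,v in((fa[-1],210,150),(fb[-1],210,160))])[:,:,::-1])
    return p,q
if __name__=='__main__': chk(sys.argv[1])
E
python3 chk.py r5
```

```text
avg [0.4876 0.0092 0.2662] sd [0.0006 0.0004 0.0024] F [ 0.1 -0.1 -0.2] w 0.0682
TCP in seat frame (tool axes): s= 165.1 y 0.4 z -0.6 rot to fix [0.1 0.1 0.1] t 21.37
F tool [-0.3  1.  -0.1]
a collar top s [0.0313 0.0501 0.0508 0.0511] 75 all [0.0333 0.0516]
  red s [0.0693 0.0709 0.0718] 30
b collar top s [0.0385 0.0484 0.0495 0.0505] 97 all [0.0368 0.0515]
  red s [0.0496 0.0681 0.0712] 45
```

View pics/r5.png

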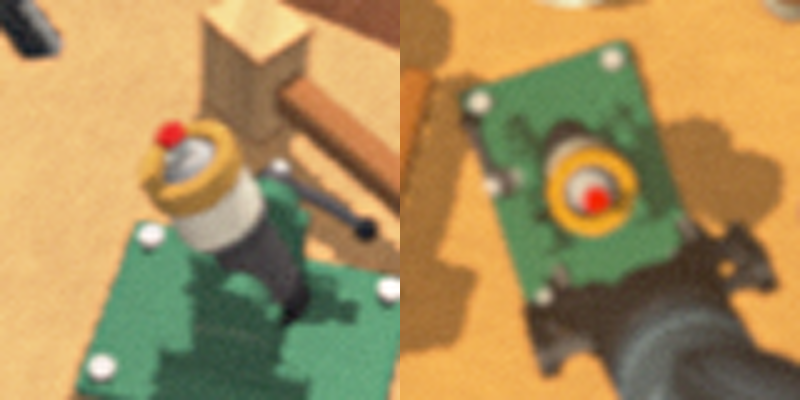

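The collar sits square on the ring with no visible gap in either view. I'll check the height numerically against the spindle end and the ring edge.

Run:
```python
from h import *
for cam in('scene','top'):
    fs=[grab_frame(cam) for _ in range(3)]
    W=np.mean([cloud(f) for f in fs],0);im=np.mean([f['img'].astype(float) for f in fs],0)
    c=W-SEAT;s=c@D;r=np.linalg.norm(c-s[...,None]*D,axis=2)
    br=(im[...,0]>im[...,2]+50)&(im[...,1]>im[...,2]+25);g=(np.ptp(im,axis=2)<35)
    red=(im[...,0]>im[...,1]+60)&(im[...,0]>im[...,2]+60)
    e=g&(r<.011)&(s>.04)&(s<.06)&~red;print(cam,'end face s',np.percentile(s[e],[25,50,75]).round(4),e.sum())
    t=br&~red&(r>.021)&(r<.0255)&(s>.044);print(' collar top',np.percentile(s[t],[25,50,75]).round(4),t.sum())
    side=br&~red&(r>.0265)&(r<.032)&(s>.02);print(' collar side s min',np.percentile(s[side],[2,10,50,90,98]).round(4),side.sum())
    w=(im.min(-1)>95)&g&(r>.022)&(r<.029)&(s<.045);print(' ring side',np.percentile(s[w],[2,10,90,98]).round(4),w.sum())
```

```text
scene end face s [0.0519 0.0524 0.055 ] 25
 collar top [0.0499 0.0504 0.0509] 50
 collar side s min [0.0343 0.0352 0.043  0.0502 0.0508] 73
 ring side [-0.9995 -0.9943  0.0228  0.0275] 190Traceback (most recent call last):
  File "<stdin>", line 8, in <module>
    return _quantile_unchecked(
        a, q, axis, out, overwrite_input, method, keepdims, weights)
    return _ureduce(a,
                    func=_quantile_ureduce_func,
    ...<5 lines>...
                    overwrite_input=overwrite_input,
                    method=method)
    r = func(a, **kwargs)
    result = _quantile(arr,
                       quantiles=q,
    ...<2 lines>...
                       out=out,
                       weights=wgt)
    slices_having_nans = np.isnan(arr[-1, ...])
                                  ~~~^^^^^^^^^
IndexError: index -1 is out of bounds for axis 0 with size 0
```

End face minus collar top is 2.0 mm, exactly as expected, so the collar is home. On to the mallet.

Run:
```python
from h import *
p,q,f=avg(1)
W=cloud(f[0]);print('lever ball',W[195,283],W[192,276])
plan([.5367,.1795,.15],Rt(-16),vmax=30,wmax=5,fro=(p,q))
```

```text
avg [0.4869 0.0098 0.2638] sd [0.     0.     0.0001] F [-0.2 -0.  -0.1] w 0.0685
lever ball [0.61161685 0.11326273 0.06254361] [0.59258068 0.1040286  0.07346158]
t 21.92 n 10 pos [0.4869 0.0098 0.2638] dmm [  49.8  169.7 -113.8]
[[15.0, 14.2, 4.0, 3.5, 2.7, -0.9], [14.6, 14.7, 3.8, 3.5, 2.7, -0.9], [14.2, 15.1, 3.5, 3.5, 2.7, -0.9], [13.8, 15.6, 3.2, 3.5, 2.7, -0.9], [13.4, 16.0, 2.9, 3.5, 2.7, -0.9], [13.0, 16.3, 2.5, 3.5, 2.7, -0.9], [12.7, 16.7, 2.1, 3.5, 2.7, -0.9], [12.3, 17.0, 1.7, 3.5, 2.7, -0.9], [12.0, 17.2, 1.2, 3.5, 2.7, -0.9], [11.7, 17.5, 0.7, 3.5, 2.7, -0.9]]
```

Request:
drive_tool --pt "4 18 4 3.5 2.7 -0.9" --pt "6 19 4 3.5 2.7 -0.9" --pt "8 20 4 3.5 2.7 -0.9" --pt "14 19 3 3.5 2.7 -0.9" --pt "16 17 3 3.5 2.7 -0.9" --pt "16 16 2.5 3.5 2.7 -0.9" --pt "16 16 2 3.5 2.7 -0.9" --pt "16 16 1.5 3.5 2.7 -0.9" --grip -0.2

```text
t: 22.58
tool_pos: [0.5206, 0.1588, 0.1865]
tool_rot: [0.068, 0.668, -0.063, 0.738]
contact_force: [0.3, -0.4, 0.1]
grip_width: 0.0512
```

Run:
```python
from h import *
p,q,f=avg(2)
plan([.5367,.1795,.12],Rt(-16),vmax=20,wmax=5,fro=(p,q))
```

```text
avg [0.5206 0.1598 0.1837] sd [0.0004 0.001  0.002 ] F [ 1.3  0.6 -0.7] w 0.051
t 22.68 n 4 pos [0.5206 0.1598 0.1837] dmm [ 16.1  19.7 -63.7]
[[16.2, 5.3, 1.6, 1.4, 1.3, -0.3], [16.2, 5.4, 1.8, 1.4, 1.3, -0.3], [16.1, 5.6, 2.0, 1.4, 1.3, -0.3], [16.0, 5.7, 2.3, 1.4, 1.3, -0.3]]
```

Request:
drive_tool --pt "14 5 1.5 1.4 1.3 -0.3" --pt "16 5 2 1.4 1.3 -0.3" --pt "16 5 2 1.4 1.3 -0.3" --pt "12 4 2 1.4 1.3 -0.3" --pt "0 0 0 0 0 0" --pt "0 0 0 0 0 0"

```text
t: 23.18
tool_pos: [0.5371, 0.1762, 0.1252]
tool_rot: [0.098, 0.7, -0.098, 0.701]
contact_force: [0.6, 0.4, 0.1]
grip_width: 0.0507
```

Run:
```python
from h import *
p,q,f=avg(2)
plan([.5367,.1795,.023],Rt(-16),vmax=20,wmax=5,fro=(p,q))
b=grab_frame('top')
cv2.imwrite('pics/r6.png',np.hstack([cv2.resize(g['img'][v:v+100,u:u+100],(400,400),interpolation=2) for g,u,v in((f[-1],220,110),(b,170,140))])[:,:,::-1])
```

```text
avg [0.537  0.1761 0.1255] sd [0.     0.0001 0.0003] F [-0.1  0.4  0. ] w 0.051
t 23.28 n 6 pos [0.537  0.1761 0.1255] dmm [  -0.3    3.4 -102.5]
[[17.1, 0.5, -0.2, 0.0, 0.0, -0.0], [17.1, 0.5, -0.2, 0.0, 0.0, -0.0], [17.1, 0.5, -0.2, 0.0, 0.0, -0.0], [17.1, 0.5, -0.2, 0.0, 0.0, -0.0], [17.1, 0.5, -0.2, 0.0, 0.0, -0.0], [17.1, 0.5, -0.2, 0.0, 0.0, -0.0]]
```

View pics/r6.png

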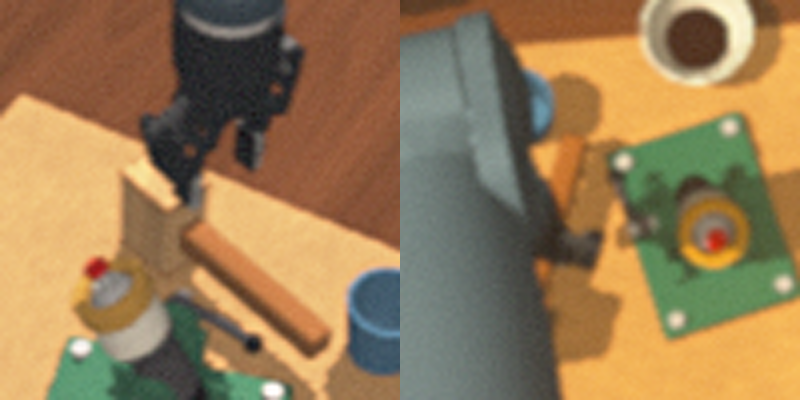

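The fingers are above the handle root, straddling it: crop (195,190) and (248,150), handle at (250,280). Descend and grip.

Request:
drive_tool --pt "17 1 0 0 0 0" --pt "17 1 0 0 0 0" --pt "17 0.5 0 0 0 0" --pt "17 0.5 0 0 0 0" --pt "17 0 0 0 0 0" --pt "12 0 0 0 0 0" --pt "4 0 0 0 0 0" --pt "0 0 0 0 0 0"

```text
t: 24.0
tool_pos: [0.5442, 0.179, 0.0342]
tool_rot: [0.1, 0.691, -0.095, 0.709]
contact_force: [0.5, 0.7, -0.0]
grip_width: 0.0511
```

Run:
```python
from h import *
p,q,f=avg(2)
plan([.5367,.1795,.023],Rt(-16),vmax=20,wmax=5,fro=(p,q))
```

```text
avg [0.5446 0.1791 0.0347] sd [0.0003 0.0001 0.0004] F [0.1 0.2 0.1] w 0.051
t 24.1 n 1 pos [0.5446 0.1791 0.0347] dmm [ -7.9   0.4 -11.7]
[[11.5, -1.9, -8.0, 0.2, 1.4, -0.6]]
```

Request:
drive_tool --pt "7 -1 -3 0 1.2 -0.5" --pt "5 -1 -2 0 0.3 0" --pt "0 0 0 0 0 0"

```text
t: 24.35
tool_pos: [0.5419, 0.1791, 0.0256]
tool_rot: [0.099, 0.699, -0.096, 0.701]
contact_force: [-0.4, -1.0, -0.0]
grip_width: 0.051
```

Run:
```python
from h import *
p,q,f=avg(2)
plan([.5385,.1785,.023],Rt(-16),vmax=20,wmax=5,fro=(p,q))
```

```text
avg [0.5423 0.1792 0.0258] sd [0.0002 0.0001 0.0002] F [ 0.1 -0.4  0.1] w 0.0513
t 24.45 n 1 pos [0.5423 0.1792 0.0258] dmm [-3.8 -0.7 -2.8]
[[2.8, -1.7, -3.4, 0.2, 0.2, -0.3]]
```

Request:
drive_tool --pt "0 0 0 0 0 0" --pt "0 0 0 0 0 0" --pt "0 0 0 0 0 0" --pt "0 0 0 0 0 0" --pt "0 0 0 0 0 0" --pt "0 0 0 0 0 0" --pt "0 0 0 0 0 0" --pt "0 0 0 0 0 0" --grip 1

```text
t: 25.12
tool_pos: [0.543, 0.1793, 0.0266]
tool_rot: [0.099, 0.698, -0.095, 0.702]
contact_force: [0.8, 0.5, 0.3]
grip_width: 0.0228
```

Run:
```python
from h import *
p,q,f=avg(2)
np.savez('mg.npz',p=p,q=q.as_quat())
```

```text
avg [0.543  0.1793 0.0266] sd [0. 0. 0.] F [ 0.3 -0.1 -0. ] w 0.023
```

Request:
drive_tool --pt "-10 0 0 0 0 0" --pt "-25 0 0 0 0 0" --pt "-35 0 0 0 0 0" --pt "-35 0 0 0 0 0" --pt "-35 0 0 0 0 0" --pt "-35 0 0 0 0 0" --pt "-35 0 0 0 0 0" --pt "-30 0 0 0 0 0"

```text
t: 25.88
tool_pos: [0.5323, 0.1764, 0.269]
tool_rot: [0.096, 0.707, -0.099, 0.694]
contact_force: [1.1, 0.1, -2.3]
grip_width: 0.0229
```

Run:
```python
from h import *
p,q,f=avg(2)
E1=Rt(20,28).as_matrix()[:,2]
plan(SEAT+.140*D+.067*E1,Rt(20,28),vmax=25,wmax=4.5,fro=(p,q))
```

```text
avg [0.5342 0.1768 0.2724] sd [0.0014 0.0003 0.0027] F [ 1.3  0.5 -0.9] w 0.0232
t 25.98 n 11 pos [0.5342 0.1768 0.2724] dmm [  20.6 -143.5    3.3]
[[-0.3, -12.0, 5.4, -3.2, -2.5, 0.8], [-0.3, -12.3, 4.7, -3.2, -2.5, 0.8], [-0.3, -12.6, 4.0, -3.2, -2.5, 0.8], [-0.3, -12.8, 3.3, -3.2, -2.5, 0.8], [-0.3, -12.9, 2.6, -3.2, -2.5, 0.8], [-0.4, -13.0, 1.9, -3.2, -2.5, 0.8], [-0.5, -13.1, 1.2, -3.2, -2.5, 0.8], [-0.7, -13.2, 0.5, -3.2, -2.5, 0.8], [-0.8, -13.2, -0.2, -3.2, -2.5, 0.8], [-1.0, -13.1, -0.9, -3.2, -2.5, 0.8], [-1.3, -13.0, -1.6, -3.2, -2.5, 0.8]]
```

Request:
drive_tool --pt "-3 -12 5.5 -3.2 -2.5 0.8" --pt "-3 -12.5 4.5 -3.2 -2.5 0.8" --pt "-3 -12.5 4 -3.2 -2.5 0.8" --pt "-2 -13 3.5 -3.2 -2.5 0.8" --pt "-1 -13 2.5 -3.2 -2.5 0.8" --pt "-1 -13 2 -3.2 -2.5 0.8" --pt "-1 -13 1 -3.2 -2.5 0.8" --pt "-1 -13 0.5 -3.2 -2.5 0.8"

```text
t: 26.65
tool_pos: [0.547, 0.0721, 0.2816]
tool_rot: [-0.047, 0.568, 0.094, 0.816]
contact_force: [0.4, -0.6, -2.4]
grip_width: 0.0231
```

Run:
```python
from h import *
p,q,f=avg(2)
E1=Rt(20,28).as_matrix()[:,2]
plan(SEAT+.140*D+.067*E1,Rt(20,28),vmax=15,wmax=4.5,fro=(p,q))
```

```text
avg [0.546  0.0708 0.2807] sd [0.0007 0.0011 0.0006] F [-0.6 -0.4 -2.5] w 0.0228
t 26.75 n 3 pos [0.546  0.0708 0.2807] dmm [  8.8 -37.5  -5. ]
[[1.3, -12.9, -0.1, -2.7, -2.5, 0.6], [1.2, -12.9, -0.8, -2.7, -2.5, 0.6], [1.0, -12.8, -1.5, -2.7, -2.5, 0.6]]
```

Request:
drive_tool --pt "0 -13 0 -2.7 -2.5 0.6" --pt "0 -13 -0.8 -2.7 -2.5 0.6" --pt "1 -10 -1.5 -2.4 -2.2 0.6" --pt "0 0 0 0 0 0" --pt "0 0 0 0 0 0"

```text
t: 27.17
tool_pos: [0.5489, 0.0369, 0.2733]
tool_rot: [-0.083, 0.514, 0.148, 0.841]
contact_force: [0.2, -0.5, -2.3]
grip_width: 0.0234
```

Run:
```python
from h import *
p,q,f=rel(2)
b=grab_frame('top')
np.savez('f3.npz',a=cloud(f[-1]),b=cloud(b),ai=f[-1]['img'],bi=b['img'],p=p,q=q.as_quat())
cv2.imwrite('pics/r7.png',np.hstack([cv2.resize(g['img'][v:v+110,u:u+100],(400,440),interpolation=2) for g,u,v in((f[-1],190,90),(b,200,140))])[:,:,::-1])
```

```text
avg [0.549  0.0372 0.2733] sd [0.0002 0.0002 0.0002] F [ 0.2  0.1 -2.6] w 0.0231
TCP in seat frame (tool axes): s= 139.7 y 5.7 z 62.2 rot to fix [-0.7 -0.7 -0.4] t 27.27
F tool [ 2.8  0.5 -0.9]
```

View pics/r7.png

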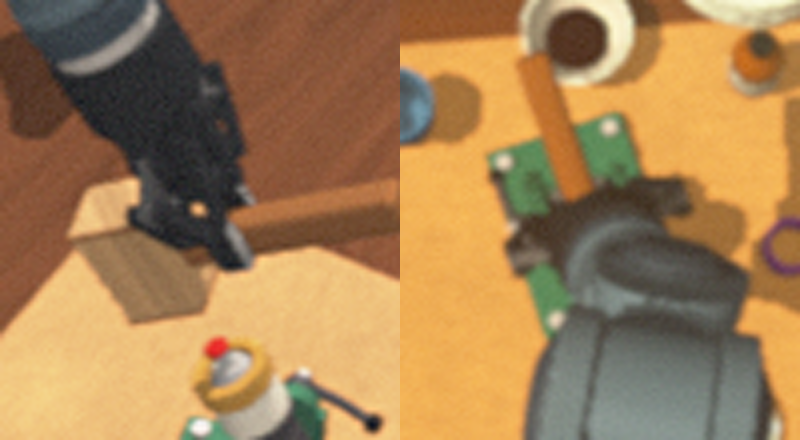

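The mallet is held head towards the robot. The pin at crop (217,348) lies below the head's lower face at (165,310). I'll check that the mallet is true in the grip.

Run:
```python
from h import *
d=np.load('f3.npz');p=d['p'];q=R.from_quat(d['q'])
for k in 'ab':
    W=d[k];im=d[k+'i'].astype(int);c=q.inv().apply((W-p).reshape(-1,3)).reshape(W.shape)*1e3
    wood=(im[...,0]>im[...,2]+30)
    h=wood&(np.abs(c[...,1])<25)&(c[...,2]>15)&(c[...,2]<120)&(c[...,0]>-20)&(c[...,0]<55)
    P=c[h]
    print(k,'handle n',len(P))
    for lo,hi in((20,50),(50,80),(80,115)):
        s=P[(P[:,2]>lo)&(P[:,2]<hi)]
        if len(s)>5:print('  z',lo,hi,'x',np.percentile(s[:,0],[5,50,95]).round(1),'y',np.percentile(s[:,1],[5,50,95]).round(1))
    g=wood&(np.abs(c[...,1])<35)&(c[...,2]>-110)&(c[...,2]<-32)&(c[...,0]>-75)&(c[...,0]<45)
    P=c[g];print('  head n',len(P),*[np.percentile(P[:,i],[2,25,50,75,98]).round(1) for i in range(3)])
    t=P[(P[:,0]<-45)]; 
    if len(t)>10:
        A=np.c_[t[:,1:],np.ones(len(t))];print('  top plane x = a*y+b*z+c',np.linalg.lstsq(A,t[:,0],rcond=None)[0].round(3),len(t))
```

```text
a handle n 181
  z 20 50 x [-19.2 -13.1  -5.8] y [-12.7 -10.8  -8.9]
  z 50 80 x [-19.5 -14.2  -7.2] y [-13.  -10.9  -9.4]
  z 80 115 x [-19.6 -13.2  -6.9] y [-12.4 -10.6   3.6]
  head n 703 [-60.3 -55.1 -25.6   0.8  20.8] [-24.2 -22.2 -21.  -12.7  17.7] [-91.2 -77.7 -62.6 -47.5 -37. ]
  top plane x = a*y+b*z+c [-1.5300e-01  2.0000e-02 -5.6316e+01] 234
b handle n 13
  z 80 115 x [-18.  -14.3 -10.1] y [-4.2  5.1 10.9]Traceback (most recent call last):
  File "<stdin>", line 13, in <module>
    return _quantile_unchecked(
        a, q, axis, out, overwrite_input, method, keepdims, weights)
    return _ureduce(a,
                    func=_quantile_ureduce_func,
    ...<5 lines>...
                    overwrite_input=overwrite_input,
                    method=method)
    r = func(a, **kwargs)
    result = _quantile(arr,
                       quantiles=q,
    ...<2 lines>...
                       out=out,
                       weights=wgt)
    slices_having_nans = np.isnan(arr[-1, ...])
                                  ~~~^^^^^^^^^
IndexError: index -1 is out of bounds for axis 0 with size 0
```

Request:
drive_tool --pt "6 -4 2.5 -0.7 -0.7 -0.4" --pt "8 -1.5 1 0 0 0" --pt "7 0 0 0 0 0" --pt "0 0 0 0 0 0"

```text
t: 27.65
tool_pos: [0.566, 0.04, 0.2573]
tool_rot: [-0.091, 0.506, 0.151, 0.844]
contact_force: [0.6, 0.5, -2.7]
grip_width: 0.0234
```

```bash
python3 -c "
from h import *
rel(2)"
```

```text
avg [0.566  0.0398 0.2578] sd [0.     0.0001 0.0004] F [ 0.4  0.6 -2.7] w 0.0231
TCP in seat frame (tool axes): s= 118.1 y 2.4 z 69.8 rot to fix [ 0.2  0.1 -0.1] t 27.75
F tool [ 3.   0.9 -1. ]
```

Orientation is true within 0.2° and the face is about 20 mm off the pin, centred to about 4 mm. Strike.

Request:
drive_tool --pt "16 -1 -1 0 0 0" --pt "24 0 0 0 0 0" --pt "-6 0 0 0 0 0" --pt "-15 0 0 0 0 0" --pt "-15 0 0 0 0 0" --pt "0 0 0 0 0 0"

```text
t: 28.25
tool_pos: [0.5687, 0.0398, 0.2594]
tool_rot: [-0.091, 0.504, 0.151, 0.845]
contact_force: [0.6, 0.2, -1.7]
grip_width: 0.0234
```

Run:
```python
from chk import *
chk('r8',2)
```

```text
avg [0.5688 0.0399 0.2584] sd [0.0001 0.0001 0.0008] F [ 0.3  0.5 -2. ] w 0.0231
TCP in seat frame (tool axes): s= 117.4 y 1.5 z 72.4 rot to fix [ 0.3  0.3 -0.1] t 28.35
F tool [ 2.3  0.8 -0.9]
a collar top s [0.0321 0.05   0.0507 0.0513] 88 all [0.0344 0.0521]
  red s [0.0565 0.0592 0.0607] 31Traceback (most recent call last):
  File "<stdin>", line 2, in <module>
  File "chk.py", line 10, in chk
    top=m&(r>.0205)&(r<.026);print(k,'collar top s',np.percentile(s[top],[10,50,75,90]).round(4),top.sum(),'all',np.percentile(s[m],[5,95]).round(4))
                                                    ~~~~~~~~~~~~~^^^^^^^^^^^^^^^^^^^^^^
    return _quantile_unchecked(
        a, q, axis, out, overwrite_input, method, keepdims, weights)
    return _ureduce(a,
                    func=_quantile_ureduce_func,
    ...<5 lines>...
                    overwrite_input=overwrite_input,
                    method=method)
    r = func(a, **kwargs)
    result = _quantile(arr,
                       quantiles=q,
    ...<2 lines>...
                       out=out,
                       weights=wgt)
    slices_having_nans = np.isnan(arr[-1, ...])
                                  ~~~^^^^^^^^^
IndexError: index -1 is out of bounds for axis 0 with size 0
```

The pin moved about 11 mm, with around 3 mm left by the cloud. A second, longer blow should finish it.

Request:
drive_tool --pt "0 -1.5 -4 0.3 0.3 0" --pt "0 0 0 0 0 0"

```text
t: 28.62
tool_pos: [0.5646, 0.0376, 0.2525]
tool_rot: [-0.089, 0.509, 0.15, 0.843]
contact_force: [-0.6, 0.3, -2.9]
grip_width: 0.023
```

Request:
drive_tool --pt "20 0 0 0 0 0" --pt "27 0 0 0 0 0" --pt "-6 0 0 0 0 0" --pt "-15 0 0 0 0 0" --pt "-15 0 0 0 0 0" --pt "-5 0 0 0 0 0" --pt "0 0 0 0 0 0"

```text
t: 29.2
tool_pos: [0.5689, 0.0386, 0.2473]
tool_rot: [-0.088, 0.508, 0.15, 0.843]
contact_force: [0.8, 0.1, -2.2]
grip_width: 0.0232
```

Run:
```python
from h import *
p,q,fa=rel(3)
W=np.mean([cloud(f) for f in fa],0);im=np.mean([f['img'].astype(float) for f in fa],0)
c=W-SEAT;s=c@D;r=np.linalg.norm(c-s[...,None]*D,axis=2)
red=(im[...,0]>im[...,1]+60)&(im[...,0]>im[...,2]+60)&(r<.02)&(s>.04);print('red s',np.percentile(s[red],[25,50,90]).round(4),red.sum())
c=q.inv().apply((W-p).reshape(-1,3)).reshape(W.shape)*1e3;wood=im[...,0]>im[...,2]+30
h=wood&(np.abs(c[...,1])<25)&(c[...,2]>15)&(c[...,2]<120)&(c[...,0]>-45)&(c[...,0]<55);P=c[h];print('handle slope',np.polyfit(P[:,2],P[:,0],1).round(3))
g=wood&(np.abs(c[...,1])<35)&(c[...,2]>-110)&(c[...,2]<-32)&(c[...,0]>-75)&(c[...,0]<45);P=c[g];print('head',*[np.percentile(P[:,i],[2,50,98]).round(1) for i in range(3)])
cv2.imwrite('pics/r9.png',cv2.resize(fa[-1]['img'][100:200,200:300],(600,600),interpolation=2)[:,:,::-1])
```

```text
avg [0.5689 0.0387 0.2467] sd [0.0001 0.0001 0.0005] F [ 0.4  0.3 -2.5] w 0.023
TCP in seat frame (tool axes): s= 107.2 y 0.3 z 66.7 rot to fix [-0.1 -0.1 -0.2] t 29.35
F tool [ 2.2 -0.3 -0.4]
red s [0.0556 0.0566 0.0582] 31
handle slope [  0.21  -25.424]
head [-74.5 -36.    8.6] [-23.3 -21.6  15.6] [-91.3 -58.2 -37.9]
```

View pics/r9.png

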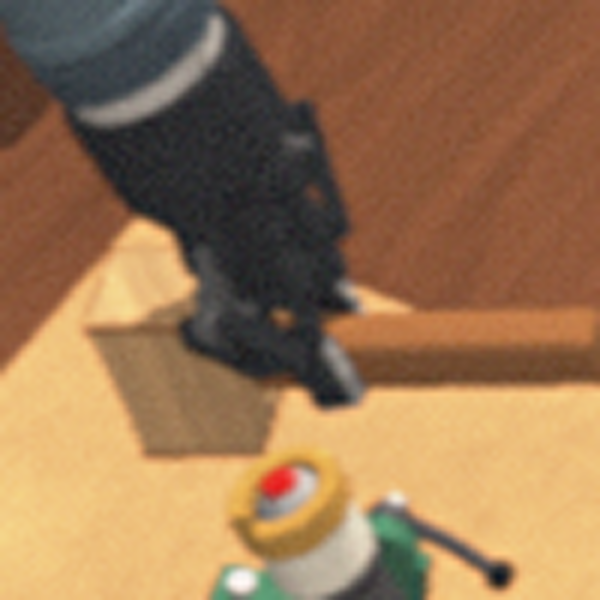

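The head is nearly down. The mallet has slipped about 12° in the grip (handle slope 0.21), so I'll tilt the tool back by that to square the face, check it, then strike once more.

Request:
drive_tool --pt "-3 0 1 0 -4 0" --pt "-2 0 1.5 0 -4 0" --pt "0 0 1 0 -4 0" --pt "0 0 0 0 0 0" --pt "0 0 0 0 0 0"

```text
t: 29.77
tool_pos: [0.5671, 0.0401, 0.2469]
tool_rot: [-0.07, 0.418, 0.16, 0.891]
contact_force: [-0.1, 0.3, -1.9]
grip_width: 0.023
```

```bash
cat > mal.py <<'E'
from h import *
def mal(n=3):
    p,q,fa=rel(n)
    W=np.mean([cloud(f) for f in fa],0);im=np.mean([f['img'].astype(float) for f in fa],0)
    c=(W-SEAT);s=c@D;r=np.linalg.norm(c-s[...,None]*D,axis=2)
    red=(im[...,0]>im[...,1]+60)&(im[...,0]>im[...,2]+60)&(r<.02)&(s>.04)
    if red.sum():print('red s',np.percentile(s[red],[25,50,90]).round(4),red.sum())
    c=c@Rt(20,28).as_matrix()*1e3; t=(p-SEAT)@Rt(20,28).as_matrix()*1e3   # seat frame in tool-like axes: x=-s
    c=c-t;wood=im[...,0]>im[...,2]+30
    h=wood&(np.abs(c[...,1])<25)&(c[...,2]>15)&(c[...,2]<120)&(c[...,0]>-45)&(c[...,0]<55);P=c[h]
    from scipy.stats import theilslopes
    print('handle slope vs spindle normal, deg',np.degrees(np.arctan(theilslopes(P[:,0],P[:,2])[:2])).round(1))
    g=wood&(np.abs(c[...,1])<35)&(c[...,2]>-115)&(c[...,2]<-32)&(c[...,0]>-85)&(c[...,0]<45);P=c[g]
    print('head rel TCP',*[np.percentile(P[:,i],[2,50,98]).round(1) for i in range(3)])
    T=P[P[:,0]<np.percentile(P[:,0],2)+12];A=np.c_[T[:,1:],np.ones(len(T))]
    print('top plane',np.linalg.lstsq(A,T[:,0],rcond=None)[0].round(3),len(T))
    return fa
if __name__=='__main__':mal()
E
python3 mal.py
```

```text
avg [0.5675 0.0402 0.2472] sd [0.0007 0.0001 0.0007] F [-0.3  0.1 -2.2] w 0.0228
TCP in seat frame (tool axes): s= 108.1 y 2.2 z 66.2 rot to fix [-0.2 11.8 -0.5] t 29.92
F tool [ 0.8  0.4 -0.7]
red s [0.0527 0.0565 0.0579] 35
handle slope vs spindle normal, deg [  0.9 -87.9]
head rel TCP [-60.5 -18.2  20.7] [-23.1 -21.3  13.9] [-95. -70. -41.]
top plane [-1.3700e-01 -6.0000e-03 -5.9637e+01] 137
```

The face is square again, within about 1°. Third blow goes along the spindle axis, which in tool axes is (0.978, 0, -0.206).

Request:
drive_tool --pt "14 -0.5 -3 0 0 0" --pt "26 0 -5.5 0 0 0" --pt "-6 0 1.2 0 0 0" --pt "-15 0 3 0 0 0" --pt "-20 0 4 0 0 0" --pt "-10 0 2 0 0 0" --pt "0 0 0 0 0 0"

```text
t: 30.5
tool_pos: [0.5761, 0.0374, 0.2722]
tool_rot: [-0.075, 0.411, 0.161, 0.894]
contact_force: [1.7, -0.6, -1.9]
grip_width: 0.0229
```

Run:
```python
from mal import *
fa=mal(6)
b=np.mean([grab_frame('scene')['img'].astype(float) for _ in range(1)]+[f['img'] for f in fa],0)[145:195,215:265]
cv2.imwrite('pics/r10.png',cv2.resize(b.astype(np.uint8),(600,600),interpolation=2)[:,:,::-1])
f=fa[0];W=np.mean([cloud(f) for f in fa],0);im=np.mean([f['img'].astype(float) for f in fa],0)
c=W-SEAT;s=c@D;r=np.linalg.norm(c-s[...,None]*D,axis=2);red=(im[...,0]>im[...,1]+60)&(im[...,0]>im[...,2]+60)
e=(np.ptp(im,axis=2)<35)&(r<.0115)&(s>.04)&(s<.06)&~red;print('end face',np.percentile(s[e],[25,50,75]).round(4),e.sum())
br=(im[...,0]>im[...,2]+50)&(im[...,1]>im[...,2]+25);t=br&~red&(r>.021)&(r<.0255)&(s>.044);print(' collar top',np.percentile(s[t],[25,50,75]).round(4),t.sum())
rr=red&(r<.02)&(s>.04);print('red sorted',np.sort(s[rr]).round(4))
```

```text
avg [0.5753 0.0378 0.2696] sd [0.0009 0.0003 0.002 ] F [ 0.5 -0.1 -2.5] w 0.0232
TCP in seat frame (tool axes): s= 124.8 y -2.7 z 82.5 rot to fix [ 0.4 12.5 -0.3] t 30.8
F tool [ 2.1  0.6 -1.6]
red s [0.0535 0.0571 0.0582] 36
handle slope vs spindle normal, deg [  8.7 -87.9]
head rel TCP [-73.5 -26.3  11.5] [-23.9 -22.4  11.7] [-92.8 -69.9 -41.3]
top plane [-1.1900e-01 -1.3000e-02 -7.2785e+01] 136
end face [0.0497 0.0507 0.0523] 11
 collar top [0.0505 0.1179 0.1823] 99
red sorted [0.0472 0.0473 0.0482 0.049  0.0495 0.0523 0.0523 0.0526 0.0534 0.0535
 0.054  0.055  0.0558 0.0559 0.0559 0.056  0.0569 0.057  0.0571 0.0572
 0.0573 0.0573 0.0574 0.0574 0.0574 0.0575 0.0577 0.0577 0.0578 0.0579
 0.058  0.058  0.0583 0.0584 0.0586 0.1986]
```

View pics/r10.png

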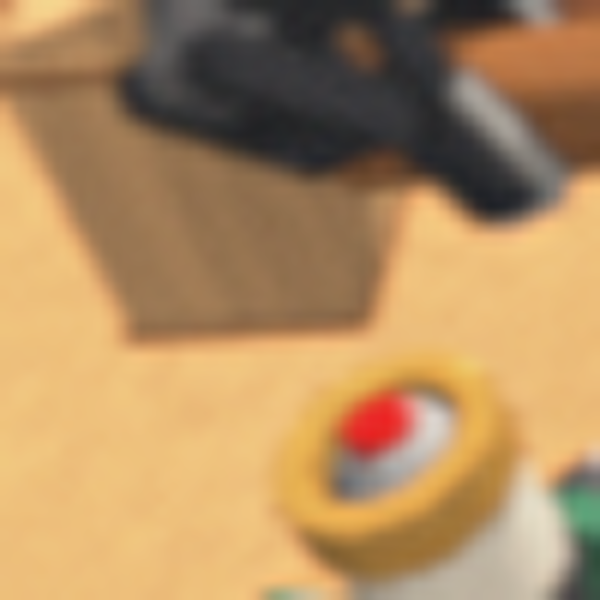

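The red head is tight against the spindle end: 7.3 mm above the collar top against 7 nominal. The last blow moved it no further, so it's at the stop. Now the mallet goes back to its old place; I'll use a 21° tool tilt so it stands level.

Run:
```python
from h import *
p,q,f=avg(1)
plan([.548,.178,.22],Rt(-16,21,-16),vmax=22,wmax=5,fro=(p,q))
```

```text
avg [0.574  0.0382 0.2671] sd [0. 0. 0.] F [ 0.4 -0.3 -2.9] w 0.0233
t 30.9 n 9 pos [0.574  0.0382 0.2671] dmm [-26.  139.8 -47.1]
[[5.8, 15.6, -1.3, 3.5, 2.1, -2.1], [5.3, 15.6, -2.1, 3.5, 2.1, -2.1], [4.8, 15.7, -2.9, 3.5, 2.1, -2.1], [4.3, 15.6, -3.6, 3.5, 2.1, -2.1], [3.9, 15.6, -4.5, 3.5, 2.1, -2.1], [3.5, 15.4, -5.3, 3.5, 2.1, -2.1], [3.2, 15.2, -6.1, 3.5, 2.1, -2.1], [2.9, 14.9, -6.9, 3.5, 2.1, -2.1], [2.6, 14.5, -7.7, 3.5, 2.1, -2.1]]
```

Request:
drive_tool --pt "-8 15.5 0 3.5 2.1 -2.1" --pt "-4 15.5 0 3.5 2.1 -2.1" --pt "2 15.5 -3 3.5 2.1 -2.1" --pt "6 15.5 -4 3.5 2.1 -2.1" --pt "8 15.5 -5 3.5 2.1 -2.1" --pt "8 15.5 -6 3.5 2.1 -2.1" --pt "6 15 -7 3.5 2.1 -2.1" --pt "6 15 -7 3.5 2.1 -2.1"

```text
t: 31.57
tool_pos: [0.5427, 0.1587, 0.2292]
tool_rot: [0.071, 0.552, -0.1, 0.825]
contact_force: [0.3, 0.7, -1.2]
grip_width: 0.0232
```

Run:
```python
from h import *
p,q,f=avg(3)
plan([.548,.177,.1],Rt(-16,21,-16),vmax=22,wmax=5,fro=(p,q))
M=Rt(-16,0).as_matrix()
W=np.mean([cloud(g) for g in f],0);im=np.mean([g['img'].astype(float) for g in f],0);c=(W-p)@M*1e3;wood=(im[...,0]>im[...,2]+30)&(W[...,2]>.1)
from scipy.stats import theilslopes
h=wood&(np.abs(c[...,1])<40)&(c[...,2]>15)&(c[...,2]<120);P=c[h];print(len(P),'slope deg',np.degrees(np.arctan(theilslopes(P[:,0],P[:,2])[0])))
g=wood&(np.abs(c[...,1])<45)&(c[...,2]>-120)&(c[...,2]<-30);P=c[g];print('head',*[np.percentile(P[:,i],[2,50,98]).round(1) for i in range(3)],len(P))
```

```text
avg [0.5431 0.1601 0.2281] sd [0.0002 0.0014 0.0007] F [ 1.2  1.5 -2.5] w 0.0234
t 31.72 n 6 pos [0.5431 0.1601 0.2281] dmm [   4.9   16.9 -128.1]
[[19.8, 2.8, -8.0, 0.3, 0.2, -0.2], [19.8, 2.8, -7.9, 0.3, 0.2, -0.2], [19.9, 2.8, -7.9, 0.3, 0.2, -0.2], [19.9, 2.9, -7.8, 0.3, 0.2, -0.2], [19.9, 2.9, -7.7, 0.3, 0.2, -0.2], [19.9, 2.9, -7.7, 0.3, 0.2, -0.2]]
383 slope deg -0.2862588415998014
head [-170.   -10.5   23.3] [-39.4 -24.1  22.4] [-99.5 -67.4 -36.6] 324
```

Level within 0.3°. Descend.

Request:
drive_tool --pt "16 3.5 -7 0.3 0.2 -0.2" --pt "20 3.5 -8 0.3 0.2 -0.2" --pt "20 3 -8 0.3 0.2 -0.2" --pt "20 3 -8 0.3 0.2 -0.2" --pt "20 2.5 -8 0.3 0.2 -0.2" --pt "20 2 -8 0 0 0" --pt "10 0 -4 0 0 0" --pt "0 0 0 0 0 0"

```text
t: 32.38
tool_pos: [0.552, 0.1727, 0.0919]
tool_rot: [0.078, 0.554, -0.11, 0.822]
contact_force: [-0.4, -0.5, -3.9]
grip_width: 0.0233
```

Run:
```python
from h import *
p,q,f=avg(2)
plan([.548,.177,.036],Rt(-16,21,-16),vmax=22,wmax=5,fro=(p,q))
```

```text
avg [0.5525 0.1729 0.093 ] sd [0.0006 0.0002 0.001 ] F [-0.6 -0.3 -2.8] w 0.0231
t 32.48 n 3 pos [0.5525 0.1729 0.093 ] dmm [ -4.5   4.1 -57. ]
[[16.9, 0.8, -8.8, 0.1, 0.3, -0.2], [17.0, 0.8, -8.7, 0.1, 0.3, -0.2], [17.0, 0.9, -8.6, 0.1, 0.3, -0.2]]
```

Request:
drive_tool --pt "17 1.5 -9 0.1 0.3 -0.2" --pt "17 1 -9 0.1 0.3 -0.2" --pt "12 0.5 -6 0.1 0.3 -0.2" --pt "6 0 -3 0 0 0" --pt "0 0 0 0 0 0"

```text
t: 32.9
tool_pos: [0.5576, 0.1784, 0.0449]
tool_rot: [0.083, 0.552, -0.114, 0.822]
contact_force: [-0.5, -0.7, -2.3]
grip_width: 0.0226
```

Run:
```python
from h import *
p,q,f=avg(2)
plan([.548,.177,.028],Rt(-16,21,-16),vmax=22,wmax=5,fro=(p,q))
```

```text
avg [0.5581 0.1785 0.0457] sd [0.0004 0.0001 0.0006] F [-0.1 -0.2 -2.3] w 0.0232
t 33.0 n 1 pos [0.5581 0.1785 0.0457] dmm [-10.1  -1.5 -17.7]
[[12.8, -4.4, -15.3, -0.4, 1.2, -0.5]]
```

Request:
drive_tool --pt "5 -2 -6 -0.4 1.2 -0.5" --pt "4 0 -3 0 0 0" --pt "3 0 -2 0 0 0" --pt "2 0 -1 0 0 0" --pt "0 0 0 0 0 0"

```text
t: 33.42
tool_pos: [0.5554, 0.1793, 0.032]
tool_rot: [0.08, 0.558, -0.114, 0.818]
contact_force: [-0.2, 0.0, -3.2]
grip_width: 0.0225
```

Run:
```python
from h import *
p,q,f=avg(2)
plan([.548,.177,.028],Rt(-16,21,-16),vmax=22,wmax=5,fro=(p,q))
```

```text
avg [0.5555 0.1793 0.0321] sd [0.0001 0.     0.0001] F [-0.4  0.2 -2.7] w 0.0231
t 33.52 n 1 pos [0.5555 0.1793 0.0321] dmm [-7.5 -2.3 -4.1]
[[1.5, -4.2, -7.6, -0.1, 0.4, -0.2]]
```

Lower in small steps until contact.

Request:
drive_tool --pt "2 0 -1.2 0 0.3 0" --pt "1.5 0 -0.8 0 0 0" --pt "1.5 0 -0.8 0 0 0" --pt "0.5 0 0 0 0 0"

```text
t: 33.85
tool_pos: [0.5553, 0.1797, 0.0261]
tool_rot: [0.081, 0.56, -0.113, 0.817]
contact_force: [-0.8, 0.6, -0.3]
grip_width: 0.0234
```

Run:
```python
from h import *
p,q,f=avg(2)
```

```text
avg [0.5554 0.1797 0.0262] sd [0.     0.     0.0001] F [-0.2  0.6 -1.5] w 0.0228
```

Request:
drive_tool --pt "1 0 -0.4 0 0 0" --pt "0.5 0 0 0 0 0"

```text
t: 34.12
tool_pos: [0.556, 0.1797, 0.0258]
tool_rot: [0.081, 0.559, -0.113, 0.817]
contact_force: [-4.7, -0.0, 6.1]
grip_width: 0.0232
```

Request:
drive_tool --pt "0 0 0 0 0 0" --pt "0 0 0 0 0 0" --pt "0 0 0 0 0 0" --pt "0 0 0 0 0 0" --pt "0 0 0 0 0 0" --grip -0.2

```text
t: 34.53
tool_pos: [0.5586, 0.1805, 0.028]
tool_rot: [0.082, 0.557, -0.113, 0.819]
contact_force: [-0.6, 0.4, 1.1]
grip_width: 0.0515
```

Request:
drive_tool --pt "-5 0 2 0 0 0" --pt "-14 0 5.5 0 0 0" --pt "-22 0 8.5 0 0 0" --pt "-30 0 11 0 0 0" --pt "-30 0 11 0 0 0" --pt "-30 0 11 0 0 0" --pt "-30 0 11 0 0 0" --pt "0 0 0 0 0 0"

```text
t: 35.2
tool_pos: [0.5525, 0.1787, 0.2065]
tool_rot: [0.08, 0.56, -0.114, 0.817]
contact_force: [1.2, 0.7, 0.8]
grip_width: 0.0513
```

Request:
drive_tool --pt "-30 0 -10 0 0 0" --pt "-30 0 -15 0 0 0" --pt "-30 0 -15 0 0 0" --pt "-15 0 -5 0 0 0" --pt "0 0 0 0 0 0" --pt "0 0 0 0 0 0"

```text
t: 35.7
tool_pos: [0.4744, 0.2011, 0.2962]
tool_rot: [0.083, 0.557, -0.113, 0.819]
contact_force: [-0.2, 0.1, -0.4]
grip_width: 0.0516
```

Run:
```python
from h import *
p,q,f=avg(3);d0=np.load('f0.npz')
g=[grab_frame('top') for _ in range(3)]
for k,fs in(('a',f),('b',g)):
    W=np.mean([cloud(x) for x in fs],0);im=np.mean([x['img'].astype(float) for x in fs],0);z=W[...,2];xy=W[...,:2]
    h=(np.hypot(W[...,0]-.485,W[...,1]-.195)<.06)&(z>.076)&(z<.095)
    if h.sum()>20:print(k,'head',np.median(z[h]).round(4),cv2.minAreaRect(xy[h].astype(np.float32)))
    l=(z>.03)&(z<.07)&(W[...,0]>.53)&(W[...,0]<.68)&(W[...,1]>.12)&(W[...,1]<.22)&(im[...,0]>im[...,2]+30)
    if l.sum()>20:print('handle z',np.percentile(z[l],[10,50,90]).round(4),cv2.fitLine(xy[l].astype(np.float32),4,0,.01,.01).ravel())
    c=W-SEAT;s=c@D;r=np.linalg.norm(c-s[...,None]*D,axis=2)
    red=(im[...,0]>im[...,1]+60)&(im[...,0]>im[...,2]+60)&(r<.02)&(s>.04)&(s<.09);br=(im[...,0]>im[...,2]+50)&(im[...,1]>im[...,2]+25)&~(im[...,0]>im[...,1]+60)
    t=br&(r>.021)&(r<.0255)&(s>.044)&(s<.06)
    e=(np.ptp(im,axis=2)<40)&(r<.014)&(s>.046)&(s<.056)
    print('red',np.percentile(s[red],[50,75,90]).round(4),red.sum(),'collar',np.median(s[t]).round(4),t.sum(),'end',np.median(s[e]).round(4),e.sum())
    dz=np.abs(W-d0[k])[...,2];m=cv2.morphologyEx(((dz>.012)&(W[...,2]<.12)).astype(np.uint8),cv2.MORPH_OPEN,np.ones((4,4)))
    n,_,st,ct=cv2.connectedComponentsWithStats(m);print('changed',[(ct[i].round().tolist(),int(st[i,4])) for i in range(1,n) if st[i,4]>25])
```

```text
avg [0.4745 0.2007 0.2954] sd [0.0001 0.0003 0.0007] F [-0.1  0.4  0. ] w 0.0513
a head 0.0853 ((0.4858938753604889, 0.20055629312992096), (0.04732641950249672, 0.058343056589365005), 72.75946044921875)
handle z [0.0405 0.0555 0.0578] [ 0.96907413 -0.24676971  0.616843    0.15697679]
red [0.0566 0.0576 0.058 ] 33 collar 0.0506 56 end 0.05 21
changed [([261.0, 6.0], 104), ([65.0, 48.0], 628), ([167.0, 253.0], 75), ([173.0, 264.0], 37), ([142.0, 306.0], 32)]
b head 0.0836 ((0.4973946809768677, 0.1948094666004181), (0.04685838520526886, 0.03152359277009964), 70.98863983154297)
handle z [0.0499 0.0545 0.0567] [ 0.9644338  -0.26432458  0.58499277  0.16809489]
red [0.0539 0.0561 0.0567] 44 collar nan 0 end nan 0
changed [([32.0, 345.0], 4282), ([262.0, 352.0], 44)]
  return _methods._mean(a, axis=axis, dtype=dtype,
  ret = ret.dtype.type(ret / rcount)
```

```bash
python3 -c "
from plant import finish_job,state
print(state()['t'],finish_job())"
```

```text
the job is handed in; nothing more can be done
36.0 None
```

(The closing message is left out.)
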